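# Line up the order book under the document camera

## Robot

A 6-joint arm with a two-finger parallel gripper is mounted at the origin on a cart in front of the work surface, level with it; the furniture and walls round the work are solid. World frame = base frame: x ahead of the robot, y to its left, z up, the work surface at z = 0. Lengths are in mm, angles in degrees, forces in N, time in s.
With the tool pointing down it reaches from about 350 to 850 mm from the base axis. Payload 8.1 kg.
Tool frame: the origin (TCP) lies on the front face of the gripper's body, between the roots of the fingers; the fingertips stand r.finger_overhang ahead of it and the grasp point (between the pads) lies 54 mm ahead of it (r.finger_overhang is the distance from the TCP to the fingertips, in mm); y points along the fingers, z is the direction in which the jaws open and shut, and the axes are right-handed (so a half turn about y gives the same grasp; the last joint's range is limited). The gripper opens to 85 mm and grips with 20 to 120 N. Pads are 22 mm wide; open, the fingers measure 114 mm over their backs; the gripper's body (76 mm by 85 mm) begins 54 mm behind the grasp point. The pads swing forward as they close: fully open they stand 13 mm farther back than shut.
Start: joints at [-70.783, 7.471, 85.268, -0, 87.261, -4.893], TCP at [245.114, -547.654, 303.892] pointing down, gripper open.
Joint ranges: [-169.43, 169.43], [-51.17, 129.36], [1.28, 143.12], [-76.62, 256.62], [0, 156.53], [-152.29, 152.29]. Speed limits (degrees/s): [136.94, 136.94, 159.86, 180, 180, 180].

## Interface

Orientations are given as [roll, pitch, yaw] about the fixed x, y, z axes, in that order (R = Rz(yaw) Ry(pitch) Rx(roll)).
In Python, from bench import r gives the robot as it stands. The module is installed in compiled form; this text tells all that it offers.
- The arm moves only by the tool arm_command, never from a script. Its argument "increments" is a list of rows, each a list of 6 numbers: the shift along the tool's x, y, z in m, then the turn, a rotation vector about the tool's x, y, z in rad. In form: [[tx, ty, tz, wx, wy, wz], ...]. A call has exactly 10 rows; each row is the pose to reach, as a shift and turn from the pose commanded when the call began, along the tool's axes at that moment; what a row does not reach only later rows make up. A row lasts 1/8 s, in which the tool goes at most 62.5 mm and 10.7 degrees, less where a joint would pass 70% of its speed; a pose out of reach is approached as far as the arm can. A call with a gripper value outside its range is refused whole. "jaw" is the gripper's target within -1 to 1 (shut at 1, half-way at 0, fully open at -1), set as the call begins (left out, the last holds). The fingers move at their own pace and stop on an object; "force" is the grip in N (left out, the last holds). Time passes only in rows, so rows that repeat a pose let the fingers close, or fill a call up. It gives the time, the measured TCP pose, the force and the opening at its end, in the units of the state.
- r.sense(): the state, without advancing time (a new reading comes with each control period).
- r.snapshot(name): name is "scene" or "top"; returns the picture (480x640x3 uint8, red, green, blue); there is no depth.
- r.camera_model(name): a dict with "intrinsics" (3x3 intrinsics, pixels), "cam_to_world" (4x4, takes a point from camera to world coordinates). Camera axes: x right, y down, z forward; pixel columns grow to the right and rows downward; lengths in mm; the calibration is good to about 2 mm. A picture is of the moment at which its call begins. camera_model takes no time and is no camera call.
- r.hand_in(): hands the job in, once; it reports no verdict.
Trained networks look in the newest picture that a camera, given by its name, has taken for a name from the list of things; names that differ only in an ending like _2 or _b are one class to them, and where a whole thing is asked for, a point or a joint stands for the part that bears it (a point fixed in the world has none). Each returns a list of dicts, best first, with "conf" (0 to 1); they miss things now and then, are a little off and sometimes report something else, mostly with a low value. They report only what shows in the picture. A call takes as long as a camera call.
- r.trace(camera, target): "mask" (480x640 bool, what is visible of it) and "position" ([column, row] in pixels, amid what is visible of it).
- r.spot_point(camera, target): "position" ([column, row] in pixels: a listed point, or the origin of a listed thing).
The state is a dict: "time": time; "joint_pos": joint angles; "qd": joint speeds; "joint_efforts": joint torques, N m; "tool_pos": TCP position; "tcp_rot": TCP orientation; "ft_force": force on the tool from outside, world axes, zero at the start; "wrist_torque": the same for the moment, N m; "finger_gap": finger opening in mm.
Only numpy, scipy, OpenCV 4.12 (cv2) and the standard library are available. Lean on these libraries where they do the work, as an engineer would, in place of code of your own. Each camera call takes 0.05 s, during which the arm holds its last target.

## Task

Get the order book ready to be photographed on the copy stand: first slide the blue book along the white board until its leading edge (the short edge nearest the red line) lies exactly on the red line all along, neither short of it nor past it, with the book still about midway across the board. Then swing the camera arm over towards the front of the board until it leans 45 degrees from upright, so that the camera looks straight down, and let go; it must stay there. Leave the date stamp, the stapler and the tape dispenser where they are.

Things in the scene. Friction and masses are not known exactly. Their poses are not given: they have to be found in the camera images.
- stand: Fixed white copy board, 170 (x) x 420 (y) x 8 mm thick, lying on the counter, with the camera's post behind it; origin at the centre of the board's underside. x points away from the robot when the stand is unturned (it may be turned 0.15 rad), y along the board's length to the robot's left, the way the book must go, z up. No fence or stop stands on the board.
- line (a point): Middle of the red line, 5 mm wide, scribed across the board 40 mm from its left (+y) end, on its top face 8 mm above the counter. Same axes as the stand: x along the line, y square to it, in the direction the book must go, z up. There is no stop at the line.
- book_centre (a point): Centre of the blue order book, 6 mm above its underside: 210 long, 152 wide, 14 mm thick (its solid part 208 x 146 x 11 mm), 0.2 to 0.3 kg, flat on the board; too wide to grasp. x along its length to the leading edge, y across, z up. It stops as soon as it is no longer pushed. Starts 60 to 120 mm short of the line, up to 0.12 rad askew, within 8 mm of the board's middle in x.
- lead_left (a point): Point on the book's leading (+x) short edge, 105 mm ahead of the centre and 70 mm to its +y side, 6 mm up.
- lead_right (a point): Point on the book's leading (+x) short edge, 105 mm ahead of the centre and 70 mm to its -y side, 6 mm up.
- head (a point): Centre of the black camera head (62 x 36 x 28 mm) at the end of the camera arm, 180 mm from the hinge, set at 45 degrees to the arm's 14 x 10 mm bar. Its flat sides, 36 mm apart along the stand's y, can be pinched from above; it may turn between the fingers.
- hinge (a point): Middle of the camera arm's hinge on the fixed post, 105 mm above the counter, 125 mm to +x and 65 mm to +y of the stand's origin. The hinge axis runs along the stand's y.
- camera_arm (a joint): Lean of the camera arm from upright, rad: 0 upright, positive leans towards the stand's -x (the robot's side), 0.785 = 45 degrees. Starts between 0 and 0.2; range -0.1 to 1.4. A friction hinge (0.6 N m, about 3.5 N at the head) that stays where it is left.
- date_stamp: Wooden hand stamp, 31 x 52 x 88 mm, standing on the counter to the left of the stand; origin under its centre. To be left alone.
- stapler: Green stapler, 150 x 36 x 50 mm, on the counter behind the right part of the stand; origin under its centre. To be left alone.
- tape_dispenser: Black tape dispenser, 33 x 138 x 68 mm, on the counter to the right of the stand; origin under its centre. To be left alone.

How it is judged:
By the outcome, as a careful person would: the job done as asked, in the order asked, and still so for the second after the job is handed in, with the robot touching nothing.
It also fails if it takes over 59 s, if anything falls off the work surface, if the arm or the gripper's body presses on something with over 40 N, if the wrist force passes 120 N, or if a joint passes its speed limit or range.

## Working session

There is one attempt and no reset: what is moved stays moved. The work goes in short steps, Python scripts to look and compute and a tool call to move; the robot and the scene stay as the last step left them, time stands still between calls to the robot, and variables do not carry over. Pictures are saved under pics/ and viewed, and the job is handed in when it is done.

Besides the shell and the picture viewer there is one more tool, called as name([rows], argument=value, ...), one row to a line, values as JSON. arm_command: Moves the arm, as the interface text tells. Its arguments: {"type":"object","properties":{"increments":{"type":"array","items":{"type":"array","items":{"type":"number"}}},"jaw":{"type":"number"},"force":{"type":"number"}},"required":["increments"]}

```bash
ls; mkdir -p pics; python3 - <<'E'
from bench import r
import cv2
s=r.sense();print({k:s[k] for k in('time','tool_pos','tcp_rot','ft_force','finger_gap')}, r.finger_overhang)
for n in('scene','top'):
    im=r.snapshot(n);cv2.imwrite(f'pics/{n}0.png',im[:,:,::-1])
    m=r.camera_model(n);print(n,m['intrinsics'],m['cam_to_world'])
E
```

```text
pics
{'time': 0.0, 'tool_pos': array([ 244.96491523, -547.25893231,  302.85750115]), 'tcp_rot': array([-9.01052885e+01,  6.77827929e-03, -1.55890790e+02]), 'ft_force': array([ 0.15804056, -0.03212101,  0.04886238]), 'finger_gap': 85.06897866413269} 72.6
scene [[573.01957811   0.         318.12108236]
 [  0.         573.01957811 236.3884112 ]
 [  0.           0.           1.        ]] [[-5.83789930e-01 -5.60010103e-01  5.87858828e-01 -3.99098901e+02]
 [-8.11896150e-01  3.99332092e-01 -4.25862092e-01  5.83606160e+02]
 [ 3.73617820e-03 -7.25894320e-01 -6.87796101e-01  1.31516973e+03]
 [ 0.00000000e+00  0.00000000e+00  0.00000000e+00  1.00000000e+00]]
top [[447.51044293   0.         317.79924749]
 [  0.         447.51044293 231.40187998]
 [  0.           0.           1.        ]] [[ 1.03199722e-02 -9.80955794e-01  1.93956768e-01  2.87064736e+02]
 [-9.99839188e-01 -1.29677954e-02 -1.23868913e-02 -1.07252568e+02]
 [ 1.46661845e-02 -1.93797745e-01 -9.80931872e-01  1.60775583e+03]
 [ 0.00000000e+00  0.00000000e+00  0.00000000e+00  1.00000000e+00]]
```

View pics/scene0.png

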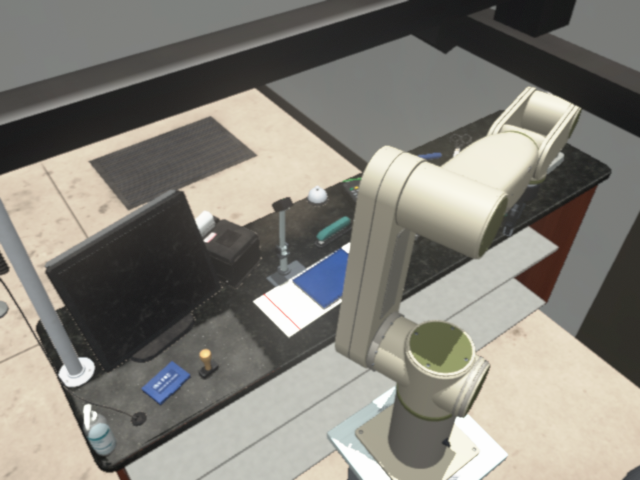

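View pics/top0.png

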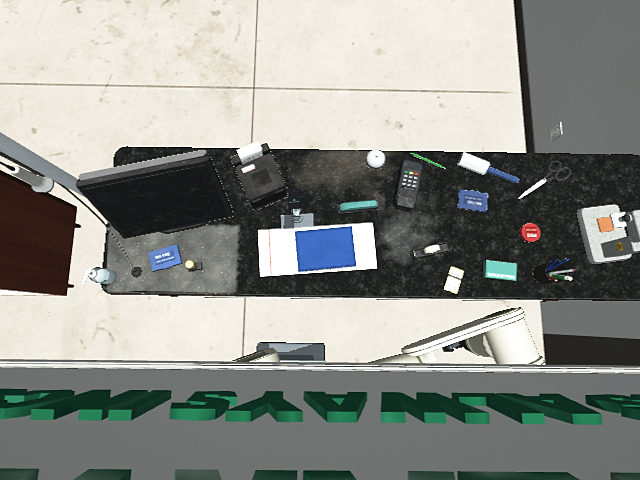

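The scene picture shows the board with the red line near px (278,308), the book at (330,278) partly behind the robot, and the camera head at (283,204). The top picture shows the book at (326,249), the line at about (270,251), the post at (297,213), the stamp at (193,265) and the tape at (430,250). Next I'll measure these.

```bash
cat > h.py <<'E'
import numpy as np,cv2
from bench import r
def ray(n,uv):
    m=r.camera_model(n);K=m['intrinsics'];T=m['cam_to_world']
    d=T[:3,:3]@np.linalg.inv(K)@np.array([uv[0],uv[1],1.]);return T[:3,3],d
def pl(n,uv,z):
    o,d=ray(n,uv);return o+d*(z-o[2])/d[2]
def proj(n,P):
    m=r.camera_model(n);T=m['cam_to_world'];p=T[:3,:3].T@(np.array(P)-T[:3,3]);q=m['intrinsics']@p;return q[:2]/q[2]
def tri(uv1,uv2):
    A=[];b=[]
    for n,uv in(('scene',uv1),('top',uv2)):
        o,d=ray(n,uv);d=d/np.linalg.norm(d);P=np.eye(3)-np.outer(d,d);A.append(P);b.append(P@o)
    A=np.vstack(A);b=np.hstack(b);x=np.linalg.lstsq(A,b,rcond=None)[0];return x,np.linalg.norm(A@x-b)
E
python3 - <<'E'
from h import *
np.set_printoptions(precision=1,suppress=True)
Z=dict(stand=0,line=8,book_centre=14,lead_left=14,lead_right=14,date_stamp=0,stapler=0,tape_dispenser=0)
for n in('top','scene'):
    im=r.snapshot(n);np.save(n+'.npy',im)
    for t in list(Z)+['head','hinge']:
        q=r.spot_point(n,t)[:2]
        print(n,t,[(round(a['conf'],2),np.array(a['position']),pl(n,a['position'],Z[t])[:2] if t in Z else None) for a in q])
for n,b in(('top',(240,190,400,290)),('scene',(230,180,400,350))):
    im=np.load(n+'.npy');x0,y0,x1,y1=b
    c=im[y0:y1,x0:x1,::-1];c=cv2.resize(c,None,fx=800/(x1-x0)*.75,fy=800/(x1-x0)*.75,interpolation=cv2.INTER_NEAREST)
    cv2.imwrite(f'pics/{n}z.png',c)
print(r.sense()['time'])
E
```

```text
top stand []
top line [(0.62, array([271.9, 252.3]), array([524.4,  37.2]))]
top book_centre [(0.96, array([324.6, 249.4]), array([ 536.4, -152.6])), (0.21, array([426.1, 250. ]), array([ 538.9, -519.5]))]
top lead_left [(0.96, array([299. , 270.2]), array([460.2, -61.8]))]
top lead_right [(0.84, array([295.2, 235.7]), array([585.2, -45.7]))]
top date_stamp [(0.72, array([196.1, 263.3]), array([482.2, 309. ]))]
top stapler [(0.97, array([356.8, 208.3]), array([ 694.1, -271.2]))]
top tape_dispenser [(0.71, array([427.9, 246.4]), array([ 554.5, -530.2]))]
top head [(0.8, array([296.2, 195.7]), None)]
top hinge [(0.98, array([294.2, 207.7]), None)]
scene stand []
scene line [(0.92, array([280.3, 309.9]), array([528.9,  46.4]))]
scene book_centre [(0.79, array([332.6, 274.7]), array([ 547.6, -158.1]))]
scene lead_left [(0.78, array([324.4, 310. ]), array([449.8, -55.2]))]
scene lead_right [(0.73, array([321.4, 309.5]), array([456.4, -49.2]))]
scene date_stamp [(0.71, array([208.6, 373.1]), array([464.5, 315.9]))]
scene stapler [(0.73, array([334.5, 234.8]), array([ 699.4, -279.9]))]
scene tape_dispenser [(0.48, array([418.8, 228.6]), array([ 558. , -530.9]))]
scene head [(0.89, array([283.1, 204.9]), None)]
scene hinge [(0.88, array([282.5, 247.6]), None)]
1.2
```

View pics/topz.png

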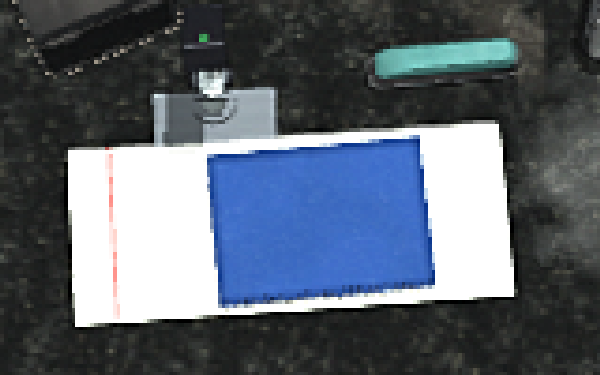

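View pics/scenez.png

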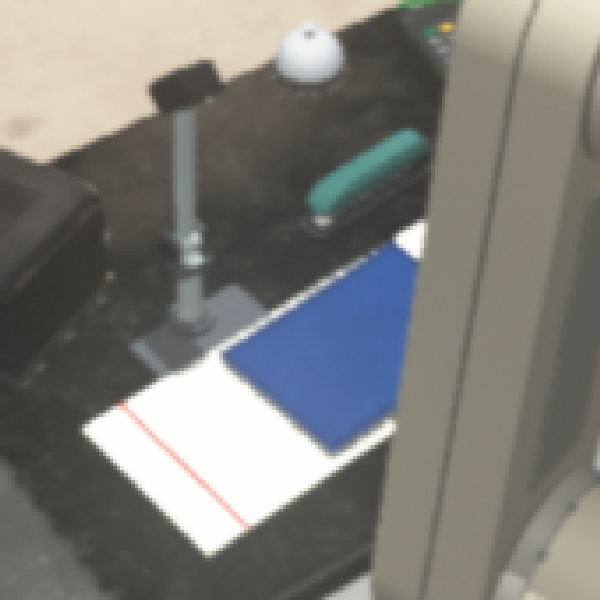

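The top zoom clearly shows the board, the line and the book's edges, and the scene zoom shows the book's lower-left leading corner and the line. Next I'll fit sub-pixel edges.

```bash
cat >> h.py <<'E'
from scipy.optimize import least_squares
def fitline(P):
    P=np.array(P,np.float32);vx,vy,x,y=cv2.fitLine(P,cv2.DIST_HUBER,0,.01,.01).ravel();return np.array([x,y]),np.array([vx,vy])
def edgepts(f,a,b,n,hw):
    """subpixel edge (max gradient centroid) across segment a-b (pixels)"""
    a=np.array(a,float);b=np.array(b,float);t=(b-a)/np.linalg.norm(b-a);nn=np.array([-t[1],t[0]]);out=[]
    s=np.arange(-hw,hw+.01,.25)
    for k in np.linspace(0.08,.92,n):
        p=a+(b-a)*k;q=p+s[:,None]*nn
        v=cv2.remap(f.astype(np.float32),q[:,0].astype(np.float32),q[:,1].astype(np.float32),cv2.INTER_LINEAR).ravel()
        g=np.abs(np.gradient(cv2.GaussianBlur(v[None],(0,0),2).ravel()))
        g=np.where(g>0.3*g.max(),g,0)
        # keep lobe round the max
        i=g.argmax();l=i
        while l>0 and g[l-1]>0:l-=1
        h=i
        while h<len(g)-1 and g[h+1]>0:h+=1
        w=g[l:h+1];out.append(p+nn*(w@s[l:h+1])/w.sum())
    return np.array(out)
E
cat > m0.py <<'E'
from h import *
np.set_printoptions(precision=2,suppress=True)
# board: initial corners from zoom, model 170x420 z=8
def C(p):
    c,s=np.cos(p[2]),np.sin(p[2]);R=np.array([[c,-s],[s,c]])
    return lambda q:np.append(R@np.array(q)+p[:2],8.)
P0={'top':[(68,148),(498,122),(514,297),(76,325)]}
res={}
for n,segs in(('top',[(0,1),(1,2),(2,3),(3,0)]),('scene',None)):
    im=np.load(n+'.npy').astype(float)
    if n=='top': cor=[np.array((240+x*160/600-.37,190+y*160/600-.37)) for x,y in P0['top']]
    else:
        f=230,180;cor=[np.array((230+x*170/600-.37,180+y*170/600-.37)) for x,y in [(82,430),(425,222),(393,425),(208,553)]]
        segs=[(0,1),(2,3),(3,0)]
    V=im[:,:,0] if 0 else im.min(2)
    M={0:[(85,210),(85,-210)],1:[(85,-210),(-85,-210)],2:[(-85,-210),(-85,210)],3:[(-85,210),(85,210)]}
    obs=[]
    for a,b in segs:
        A,B=cor[a],cor[b]
        # brightness: white vs dark counter ; use blue channel for +-x edges
        if n=='scene' and a==0: B=A+(B-A)*.25
        e=edgepts(im[:,:,2] if n=='top' else im.max(2),A,B,40,2.5)
        if n=='top' and a==0:
            keep=(e[:,0]<277)|(e[:,0]>316);e=e[keep]
        obs.append((a,e))
    def rs(p):
        f=C(p);o=[]
        for a,e in obs:
            q=[pl(n,x,8)[:2] for x in e];A=f(M[a][0])[:2];B=f(M[a][1])[:2];t=(B-A)/np.linalg.norm(B-A)
            o+=[(x-A)@np.array([-t[1],t[0]]) for x in q]
        return np.array(o)
    s=least_squares(rs,[530,-130,.05],loss='soft_l1')
    p=s.x;print(n,'board',p[:2],p[2],'rms per edge',end=' ')
    k=0
    for a,e in obs:
        rr=rs(p)[k:k+len(e)];k+=len(e);print(a,rr.mean().round(2),rr.std().round(2),end='; ')
    print()
    res[n]=p
    # red line
    red=np.clip(im[:,:,0]-im[:,:,1],0,None);red[red<15]=0
    f=C(p);A,B=[proj(n,f((x,170))) for x in(-80,80)]
    t=(B-A)/np.linalg.norm(B-A);nn=np.array([-t[1],t[0]]);pts=[];ss=np.arange(-6,6.01,.25)
    for k in np.linspace(0,1,60):
        q=A+(B-A)*k+ss[:,None]*nn
        v=cv2.remap(red.astype(np.float32),q[:,0].astype(np.float32),q[:,1].astype(np.float32),cv2.INTER_LINEAR).ravel()
        if v.sum()>30: pts.append(A+(B-A)*k+nn*(v@ss)/v.sum())
    L=[pl(n,x,8)[:2] for x in pts];c,d=fitline(L);c_,s_=np.cos(p[2]),np.sin(p[2]);R=np.array([[c_,-s_],[s_,c_]])
    d=d*np.sign(d[0]);lc=R.T@(c-p[:2]);ld=R.T@d
    print(n,'line in board frame: y at x=-70,70:',[lc[1]+(x-lc[0])*ld[1]/ld[0] for x in(-70,70)],len(pts))
    np.save(f'line_{n}.npy',np.array([c,d]));
np.save('board.npy',np.array([res['top'],res['scene']]))
E
python3 m0.py
```

```text
Traceback (most recent call last):
  File "m0.py", line 32, in <module>
    s=least_squares(rs,[530,-130,.05],loss='soft_l1')
  File "m0.py", line 29, in rs
    q=[pl(n,x,8)[:2] for x in e];A=f(M[a][0])[:2];B=f(M[a][1])[:2];t=(B-A)/np.linalg.norm(B-A)
       ~~^^^^^^^
  File "h.py", line 7, in pl
    o,d=ray(n,uv);return o+d*(z-o[2])/d[2]
        ~~~^^^^^^
  File "h.py", line 4, in ray
    m=r.camera_model(n);K=m['intrinsics'];T=m['cam_to_world']
ValueError: time passes only in moves, steps and waits
```

```bash
python3 - <<'E'
s=open('h.py').read()
s=s.replace("def ray(","_c={}\ndef CM(n):\n    if n not in _c:_c[n]=r.camera_model(n)\n    return _c[n]\ndef ray(",1).replace("m=r.camera_model(n);","m=CM(n);")
open('h.py','w').write(s)
E
python3 m0.py
```

```text
top board [ 539.45 -124.07] 0.08177673388426868 rms per edge 0 0.62 0.38; 1 1.1 0.56; 2 0.49 0.69; 3 1.13 0.62; 
top line in board frame: y at x=-70,70: [np.float64(170.9097394781433), np.float64(169.84314349164254)] 60
scene board [ 535.61 -120.7 ] 0.06705761879353483 rms per edge 0 1.02 0.4; 2 1.37 0.9; 3 0.01 0.74; 
scene line in board frame: y at x=-70,70: [np.float64(166.14040995859608), np.float64(168.80866659753283)] 60
```

```bash
cat > book.py <<'E'
from h import *
np.set_printoptions(precision=2,suppress=True)
def meas(n,im,zs,guess=None,xr=(-60,60)):
    """lead edge of the book in line frame (stand axes, y=0 at line) at x=-70,+70"""
    im=im.astype(float)
    b=np.load('board.npy')[0];th=b[2];R=np.array([[np.cos(th),-np.sin(th)],[np.sin(th),np.cos(th)]])
    c,d=np.load(f'line_{n}.npy'); 
    if n=='top': c0=b[:2]+R@np.array([0,170.4])
    else: # middle of the line as seen by scene
        bs=np.load('board.npy')[0]; t=(bs[0]-c[0])/d[0]; c0=c+d*((b[:2]+R@[0,170.4]-c)@d)
        th=np.arctan2(d[1],d[0]);R=np.array([[np.cos(th),-np.sin(th)],[np.sin(th),np.cos(th)]])
    out={}
    blue=im[:,:,0] # red channel: white high, blue low; also the red line is high in red
    for z in zs:
        g=guess
        for it in range(3):
            f=lambda x,y:proj(n,np.append(c0+R@np.array([x,y]),z))
            A=f(xr[0],g[0]+(g[1]-g[0])*(xr[0]+70)/140);B=f(xr[1],g[0]+(g[1]-g[0])*(xr[1]+70)/140)
            e=edgepts(blue,A,B,40,5 if it==0 else 2.5)
            q=np.array([R.T@(pl(n,x,z)[:2]-c0) for x in e]);k=np.polyfit(q[:,0],q[:,1],1)
            rr=q[:,1]-np.polyval(k,q[:,0]);k=np.polyfit(q[abs(rr)<2*rr.std()+.1,0],q[abs(rr)<2*rr.std()+.1,1],1)
            g=(np.polyval(k,-70),np.polyval(k,70))
        out[z]=(round(g[0],2),round(g[1],2),round((q[:,1]-np.polyval(k,q[:,0])).std(),2))
    return out
def sides(n,im,ylead,ang,z=22):
    im=im.astype(float);b=np.load('board.npy')[0]
    c0=b[:2];th=b[2];R=np.array([[np.cos(th),-np.sin(th)],[np.sin(th),np.cos(th)]])
    o=[]
    for s in(76,-76):
        y1=170.4+ylead-25;y0=y1-150
        f=lambda x,y:proj(n,np.append(c0+R@np.array([x,y]),z))
        A=f(s+ang*-(y1-170.4-ylead+105),y1);B=f(s+ang*-(y0-170.4-ylead+105),y0)
        e=edgepts(im[:,:,0],A,B,40,3);q=np.array([R.T@(pl(n,x,z)[:2]-c0) for x in e]);o.append(q[:,0].mean())
    return o,np.mean(o)
if __name__=='__main__':
    import sys
    g=(float(sys.argv[1]),float(sys.argv[2]))
    for n,zs in(('top',(8,22)),('scene',(8,22))):
        if len(sys.argv)>3: im=r.snapshot(n);np.save(n+'.npy',im)
        im=np.load(n+'.npy');m=meas(n,im,zs,g);print(n,m)
        if n=='top': print('sides x',sides(n,im,(m[22][0]+m[22][1])/2,(m[22][1]-m[22][0])/140))
E
python3 book.py -95 -95
python3 -c "
from h import *
for n in('top','scene'):
  c,d=np.load(f'line_{n}.npy');print(n,c,np.arctan2(d[1],d[0]))
x,e=tri((283.1,204.9),(296.2,195.7));print('head',x,e)
x,e=tri((282.5,247.6),(294.2,207.7));print('hinge',x,e)
b=np.load('board.npy')[0];th=b[2];R=np.array([[np.cos(th),-np.sin(th)],[np.sin(th),np.cos(th)]])
print('hinge pred',b[:2]+R@[125,65]); print('trail',b[:2]+R@[0,-145])
"
```

```text
top {8: (np.float64(-97.68), np.float64(-93.87), np.float64(0.57)), 22: (np.float64(-97.92), np.float64(-94.09), np.float64(0.57))}
sides x ([np.float64(72.12496226155581), np.float64(-77.26870053232071)], np.float64(-2.5718691353824497))
scene {8: (np.float64(-99.29), np.float64(-96.12), np.float64(0.22)), 22: (np.float64(-91.47), np.float64(-88.23), np.float64(0.22))}
top [513.7118    44.862133] 0.07415834
scene [516.78375  45.74182] 0.08611429
head [661.83073864 -58.40901106 267.01407048] 4.551620508390851
hinge [663.38023384 -47.50607787 103.34247914] 7.309774642846889
hinge pred [658.72184316 -49.07328832]
trail [ 551.29355476 -268.58220124]
```

```bash
cat > go.py <<'E'
from h import *
from scipy.spatial.transform import Rotation as Ro
import sys
# usage: x y z yaw_deg ; from the measured pose (board-frame if 'b' first)
def to(x,y,z,yaw):
    s=r.sense();R=Ro.from_euler('xyz',s['tcp_rot'],degrees=True)
    t=R.inv().apply(np.array([x,y,z])-s['tool_pos'])/1000
    w=(R.inv()*Ro.from_euler('xyz',[-90,0,yaw],degrees=True)).as_rotvec()
    print('from',s['tool_pos'].round(1),s['tcp_rot'].round(2),'t',s['time']);print('inc',t.round(4),w.round(4))
def bw(x,y):
    b=np.load('board.npy')[0];th=.081;return b[:2]+np.array([[np.cos(th),-np.sin(th)],[np.sin(th),np.cos(th)]])@[x,y]
if __name__=='__main__':
    a=sys.argv[1:]
    if a[0]=='b': x,y=bw(float(a[1]),float(a[2]));print(x,y);to(x,y,*map(float,a[3:5]))
    else: to(*map(float,a))
E
python3 go.py b -2.5 -172 150 -85.36
```

```text
550.8741072376486 -295.7051111565933
from [ 245.1 -547.6  303.9] [ -90.     -0.   -155.89] t 1.2
inc [-0.382   0.1539 -0.105 ] [ 0.     -1.2309  0.    ]
```

arm_command([
  [-0.02,0.01,-0.005,0,-0.06,0],
  [-0.06,0.025,-0.017,0,-0.2,0],
  [-0.11,0.045,-0.03,0,-0.36,0],
  [-0.16,0.065,-0.044,0,-0.52,0],
  [-0.21,0.085,-0.058,0,-0.68,0],
  [-0.26,0.105,-0.071,0,-0.84,0],
  [-0.31,0.125,-0.085,0,-1.0,0],
  [-0.35,0.14,-0.096,0,-1.12,0],
  [-0.374,0.15,-0.103,0,-1.2,0],
  [-0.382,0.154,-0.105,0,-1.231,0],
], jaw=-1)

```text
time: 2.45
tool_pos: [551.5, -293.1, 148.3]
tcp_rot: [-90.1, 0.1, -85.1]
ft_force: [-0.3, -1.4, 0.5]
finger_gap: 85.7
```

```bash
python3 - <<'E'
from h import *
s=r.sense();print(s['time'],s['tool_pos'],s['tcp_rot'],s['ft_force'],r.finger_overhang,s['finger_gap'])
for n,b in(('top',(220,170,420,320)),('scene',(230,150,470,330))):
    im=r.snapshot(n);np.save(n+'.npy',im);x0,y0,x1,y1=b
    c=im[y0:y1,x0:x1,::-1];cv2.imwrite(f'pics/{n}a.png',cv2.resize(c,None,fx=3.3,fy=3.3,interpolation=cv2.INTER_CUBIC))
E
```

```text
2.45 [ 551.53815643 -293.10053699  148.31928736] [-90.08484519   0.09487144 -85.05888165] [-0.27321247 -1.41249023  0.46999881] 72.6 85.71528783980813
```

View pics/topa.png

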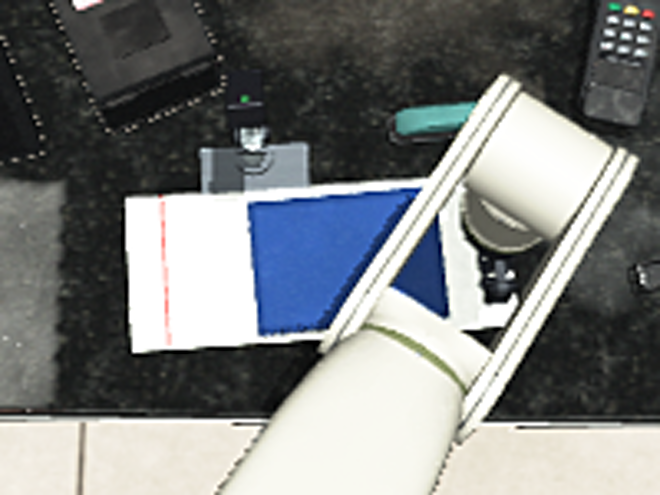

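View pics/scenea.png

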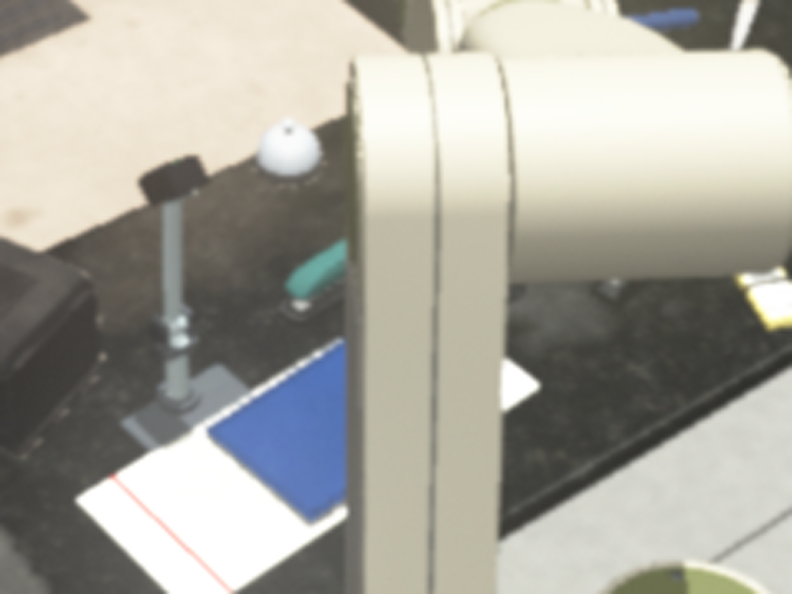

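The top view shows the gripper over the board's right end, behind the book's trailing edge, with a clear gap. The leading edge and the line stay visible in both cameras. Now I'll descend.

arm_command([
  [0,0.01,0,0,0,0],
  [0,0.025,0,0,0,0],
  [0,0.04,0,0,0,0],
  [0,0.05,0,0,0,0],
  [0,0.056,0,0,0,0],
  [0,0.06,0,0,0,0],
  [0,0.062,0,0,0,0],
  [0,0.064,0,0,0,0],
  [0,0.064,0,0,0,0],
  [0,0.064,0,0,0,0],
])

```text
time: 3.8
tool_pos: [551.0, -295.8, 86.1]
tcp_rot: [-90.0, -0.0, -85.4]
ft_force: [-0.7, 0.6, -0.8]
finger_gap: 85.5
```

```bash
python3 - <<'E'
from h import *
s=r.sense();print(s['time'],s['tool_pos'],s['tcp_rot'],s['ft_force'],s['wrist_torque'])
for n,b in(('top',(330,210,410,290)),):
    im=r.snapshot(n);np.save(n+'.npy',im);x0,y0,x1,y1=b
    c=im[y0:y1,x0:x1,::-1];cv2.imwrite(f'pics/{n}b.png',cv2.resize(c,None,fx=7,fy=7,interpolation=cv2.INTER_CUBIC))
E
```

```text
3.8 [ 551.00186275 -295.84414044   86.12720936] [-8.99842496e+01 -1.19762923e-02 -8.53620109e+01] [-0.65577788  0.57972558 -0.78455002] [-0.04469027 -0.01180221 -0.02297222]
```

arm_command([
  [0,0.001,0,0,0,0],
  [0,0.002,0,0,0,0],
  [0,0.003,0,0,0,0],
  [0,0.004,0,0,0,0],
  [0,0.004,0,0,0,0],
  [0,0.004,0,0,0,0],
  [0,0.004,0,0,0,0],
  [0,0.004,0,0,0,0],
  [0,0.004,0,0,0,0],
  [0,0.004,0,0,0,0],
])

```text
time: 5.1
tool_pos: [550.9, -295.8, 81.9]
tcp_rot: [-90.0, 0.0, -85.4]
ft_force: [-0.8, 0.6, -0.6]
finger_gap: 85.2
```

View pics/topb.png

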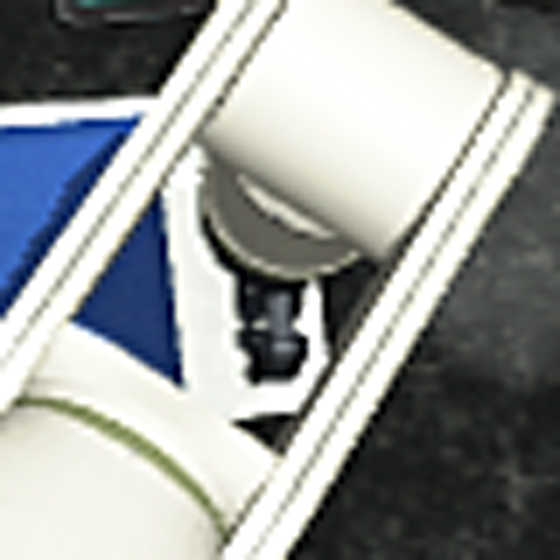

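arm_command([
  [0,0.0005,0,0,0,0],
  [0,0.001,0,0,0,0],
  [0,0.0015,0,0,0,0],
  [0,0.002,0,0,0,0],
  [0,0.002,0,0,0,0],
  [0,0.002,0,0,0,0],
  [0,0.002,0,0,0,0],
  [0,0.002,0,0,0,0],
  [0,0.002,0,0,0,0],
  [0,0.002,0,0,0,0],
])

```text
time: 6.35
tool_pos: [550.9, -295.8, 79.9]
tcp_rot: [-90.0, -0.0, -85.4]
ft_force: [-0.3, -0.1, 0.3]
finger_gap: 85.6
```

arm_command([
  [0,0.001,0,0,0,0],
  [0,0.002,0,0,0,0],
  [0,0.003,0,0,0,0],
  [0,0.004,0,0,0,0],
  [0,0.004,0,0,0,0],
  [0,0.004,0,0,0,0],
  [0,0.004,0,0,0,0],
  [0,0.004,0,0,0,0],
  [0,0.004,0,0,0,0],
  [0,0.004,0,0,0,0],
])

```text
time: 7.6
tool_pos: [550.9, -295.8, 75.9]
tcp_rot: [-90.0, -0.0, -85.4]
ft_force: [1.2, 0.5, -0.2]
finger_gap: 85.4
```

arm_command([
  [0,0.001,0,0,0,0],
  [0,0.002,0,0,0,0],
  [0,0.003,0,0,0,0],
  [0,0.003,0,0,0,0],
  [0,0.003,0,0,0,0],
  [0,0.003,0,0,0,0],
  [0,0.003,0,0,0,0],
  [0,0.003,0,0,0,0],
  [0,0.003,0,0,0,0],
  [0,0.003,0,0,0,0],
])

```text
time: 8.85
tool_pos: [550.9, -295.8, 72.9]
tcp_rot: [-90.0, 0.0, -85.4]
ft_force: [0.6, 0.3, -0.6]
finger_gap: 85.2
```

arm_command([
  [-0.003,0.001,0,0,0,0],
  [-0.008,0.002,0,0,0,0],
  [-0.014,0.002,0,0,0,0],
  [-0.02,0.002,0,0,0,0],
  [-0.026,0.002,0,0,0,0],
  [-0.032,0.002,0,0,0,0],
  [-0.038,0.002,0,0,0,0],
  [-0.044,0.002,0,0,0,0],
  [-0.049,0.002,0,0,0,0],
  [-0.052,0.002,0,0,0,0],
])

```text
time: 10.1
tool_pos: [546.7, -243.6, 71.0]
tcp_rot: [-90.0, -0.0, -85.4]
ft_force: [-0.6, -1.0, -0.5]
finger_gap: 85.0
```

```bash
python3 book.py -69 -69 new; python3 - <<'E'
from h import *
print(r.sense()['ft_force'])
for n,b in(('top',(220,170,420,320)),('scene',(230,150,470,330))):
    im=np.load(n+'.npy');x0,y0,x1,y1=b
    c=im[y0:y1,x0:x1,::-1];cv2.imwrite(f'pics/{n}c.png',cv2.resize(c,None,fx=3.3,fy=3.3,interpolation=cv2.INTER_CUBIC))
E
```

```text
top {8: (np.float64(-71.94), np.float64(-70.96), np.float64(0.53)), 22: (np.float64(-72.4), np.float64(-71.54), np.float64(0.52))}
sides x ([np.float64(74.84386182644656), np.float64(-77.53310393937159)], np.float64(-1.3446210564625147))
scene {8: (np.float64(-73.41), np.float64(-74.1), np.float64(0.25)), 22: (np.float64(-66.1), np.float64(-66.84), np.float64(0.27))}
[ 0.41116058  0.18183622 -0.58827865]
```

View pics/topc.png

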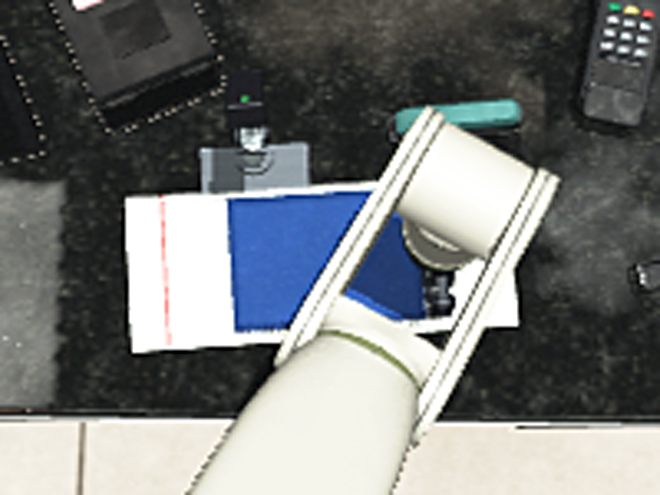

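The book moved about 24 mm and squared up. I'll keep pushing.

arm_command([
  [-0.003,0,0,0,0,0],
  [-0.008,0,0,0,0,0],
  [-0.014,0,0,0,0,0],
  [-0.02,0,0,0,0,0],
  [-0.026,0,0,0,0,0],
  [-0.032,0,0,0,0,0],
  [-0.038,0,0,0,0,0],
  [-0.044,0,0,0,0,0],
  [-0.049,0,0,0,0,0],
  [-0.052,0,0,0,0,0],
])

```text
time: 11.45
tool_pos: [542.5, -191.8, 70.9]
tcp_rot: [-90.0, -0.0, -85.3]
ft_force: [-0.6, -0.4, 0.1]
finger_gap: 85.2
```

```bash
python3 book.py -20 -20 new; python3 - <<'E'
from h import *
print(r.sense()['ft_force'])
for n,b in(('top',(220,170,420,320)),('scene',(230,150,470,350))):
    im=np.load(n+'.npy');x0,y0,x1,y1=b
    c=im[y0:y1,x0:x1,::-1];cv2.imwrite(f'pics/{n}d.png',cv2.resize(c,None,fx=3,fy=3,interpolation=cv2.INTER_CUBIC))
E
```

```text
top {8: (np.float64(-19.1), np.float64(-19.61), np.float64(0.42)), 22: (np.float64(-20.04), np.float64(-20.64), np.float64(0.39))}
sides x ([np.float64(74.28995124801172), np.float64(-74.50274707944155)], np.float64(-0.10639791571491486))
scene {8: (np.float64(-21.07), np.float64(-22.2), np.float64(0.28)), 22: (np.float64(-14.47), np.float64(-15.36), np.float64(0.28))}
[-0.89908841  0.03354616 -0.69744348]
```

View pics/topd.png

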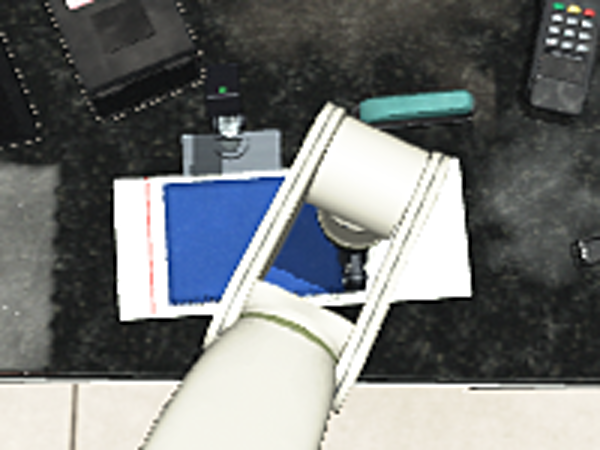

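View pics/scened.png

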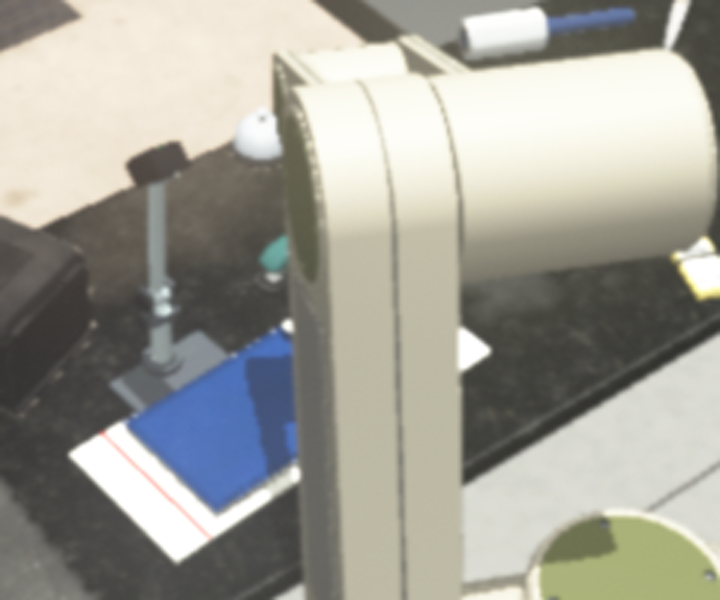

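The book is about 21 mm short and square. I'll move 16 mm and re-measure.

arm_command([
  [-0.002,0,0,0,0,0],
  [-0.005,0,0,0,0,0],
  [-0.008,0,0,0,0,0],
  [-0.011,0,0,0,0,0],
  [-0.0135,0,0,0,0,0],
  [-0.015,0,0,0,0,0],
  [-0.016,0,0,0,0,0],
  [-0.016,0,0,0,0,0],
  [-0.016,0,0,0,0,0],
  [-0.016,0,0,0,0,0],
])

```text
time: 12.8
tool_pos: [541.2, -176.2, 70.9]
tcp_rot: [-90.0, 0.0, -85.4]
ft_force: [-0.3, -0.8, 0.4]
finger_gap: 85.6
```

```bash
python3 book.py -4.5 -4.5 new; python3 - <<'E'
from h import *
im=np.load('top.npy');sc=np.load('scene.npy')
a=cv2.resize(im[228:288,250:310,::-1],None,fx=8,fy=8,interpolation=cv2.INTER_NEAREST)
b=cv2.resize(sc[270:345,240:320,::-1],None,fx=7,fy=7,interpolation=cv2.INTER_NEAREST)
cv2.imwrite('pics/tope.png',a);cv2.imwrite('pics/scenee.png',b)
E
```

```text
top {8: (np.float64(-2.82), np.float64(-3.19), np.float64(0.6)), 22: (np.float64(-3.84), np.float64(-4.45), np.float64(0.57))}
sides x ([np.float64(74.22073446738176), np.float64(-75.6974821693309)], np.float64(-0.7383738509745683))
scene {8: (np.float64(-4.9), np.float64(-6.58), np.float64(0.31)), 22: (np.float64(1.77), np.float64(-0.2), np.float64(0.32))}
```

View pics/tope.png

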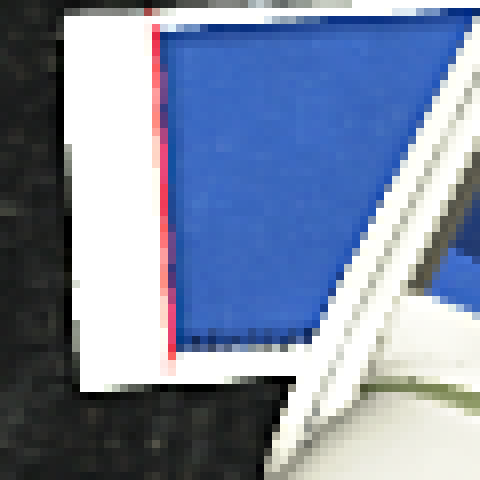

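View pics/scenee.png

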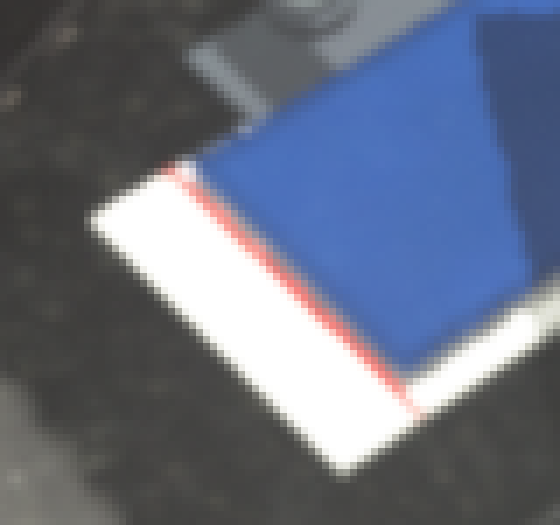

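```bash
python3 - <<'E'
from h import *
np.set_printoptions(precision=2,suppress=True,linewidth=200)
for n in('scene','top'):
    im=cv2.imread(f'pics/{n}0.png')[:,:,::-1].astype(float)
    c,d=np.load(f'line_{n}.npy');nn_w=np.array([-d[1],d[0]])
    for sat in('R-G','255-G'):
        red=np.clip(im[:,:,0]-im[:,:,1],0,None) if sat=='R-G' else 255-im[:,:,1]
        P=[]
        b=np.load('board.npy')[0];th=b[2];m=b[:2]+np.array([-np.sin(th),np.cos(th)])*170
        t0=(m-c)@d
        for x in np.arange(-75,76,3.):
            w=c+d*(t0+x)
            ss=np.arange(-12,12.01,.5)
            q=np.array([proj(n,np.append(w+nn_w*s,8)) for s in ss]).astype(np.float32)
            v=cv2.remap(red.astype(np.float32),q[:,0],q[:,1],cv2.INTER_LINEAR).ravel();v=v-np.median(v);v[v<.15*v.max()]=0
            P.append((x,(v@ss)/v.sum()))
        P=np.array(P);k=np.polyfit(P[:,0],P[:,1],1);print(n,sat,'slope corr',k[0],'angle',np.arctan2(d[1],d[0])+k[0],'off',k[1],'std',(P[:,1]-np.polyval(k,P[:,0])).std());print(P[::5,1])
    # end edge of the board
    A=c+d*(t0-80)+nn_w*40;B=c+d*(t0+80)+nn_w*40
    a,bb=[proj(n,np.append(x,8)) for x in(A,B)]
    e=edgepts(im.max(2),a,bb,50,3);q=np.array([pl(n,x,8)[:2] for x in e]);cc,dd=fitline(q);dd*=np.sign(dd[0]);print(n,'end edge angle',np.arctan2(dd[1],dd[0]),'dist to line',(cc-c)@nn_w)
    # long front edge
E
```

```text
scene R-G slope corr 0.0004504972131146697 angle 0.08656478458951848 off 0.0985389494480774 std 0.22638428496749707
[ 0.28 -0.02 -0.11  0.02  0.39  0.18 -0.18  0.59  0.3   0.15  0.08]
scene 255-G slope corr 0.00044282819732512275 angle 0.08655711557372893 off 0.09349536518496415 std 0.22834194430308646
[ 0.3  -0.03 -0.17  0.05  0.41  0.19 -0.16  0.6   0.29  0.13  0.02]
scene end edge angle 0.08497738 dist to line 42.670746
top R-G slope corr 0.002592258272420481 angle 0.07675059896494062 off 0.11753062556992953 std 0.535109556902316
[-0.74  0.71  0.29 -0.28 -0.29 -0.4   1.24  0.72  0.05  0.06 -0.28]
top 255-G slope corr 0.0026080014847419727 angle 0.07676634217726211 off 0.11692965938021763 std 0.5347619365923573
[-0.74  0.71  0.29 -0.28 -0.29 -0.4   1.24  0.72  0.05  0.06 -0.28]
top end edge angle 0.07840396 dist to line 40.74485
```

```bash
cat > redi.py <<'E'
from h import *
import sys
np.set_printoptions(precision=2,suppress=True,linewidth=200)
def prof(n,im,ch='red'):
    im=im.astype(float);c,d=np.load(f'line_{n}.npy');nw=np.array([-d[1],d[0]])
    red=np.clip(im[:,:,0]-np.maximum(im[:,:,1],im[:,:,2]),0,None).astype(np.float32)
    b=np.load('board.npy')[0];th=b[2];m=b[:2]+np.array([-np.sin(th),np.cos(th)])*170;t0=(m-c)@d
    ss=np.arange(-12,12.01,.5);o=[]
    for x in np.arange(-68,69,1.):
        w=c+d*(t0+x);q=np.array([proj(n,np.append(w+nw*s,8)) for s in ss]).astype(np.float32)
        v=cv2.remap(red,q[:,0],q[:,1],cv2.INTER_LINEAR).ravel();o.append(v)
    return ss,np.array(o)
if __name__=='__main__':
  for n in('scene','top'):
    ref=cv2.imread(f'pics/{n}0.png')[:,:,::-1];s,a=prof(n,ref);_,b=prof(n,np.load(n+'.npy'))
    print(n,'ratio total',b.sum()/a.sum(),'thirds',[b[i:i+46].sum()/a[i:i+46].sum() for i in(0,46,91)],'centroid shift',(b.sum(0)@s)/b.sum()-(a.sum(0)@s)/a.sum())
    print((a.mean(0)[10:-10:2]));print(b.mean(0)[10:-10:2])
E
python3 redi.py
```

```text
scene ratio total 1.8046191 thirds [np.float32(1.8553658), np.float32(1.7299585), np.float32(1.8374283)] centroid shift -1.5299176622667745
[ 0.78  2.27  5.65 12.1  22.44 35.53 47.44 52.73 48.78 37.65 24.51 13.7   6.68  2.89  1.14]
[ 6.11 17.27 35.47 57.   75.95 87.23 87.55 76.27 56.87 35.71 18.84  8.38  3.15  0.97  0.24]
top ratio total 1.8702399 thirds [np.float32(1.7172213), np.float32(2.418228), np.float32(1.6003329)] centroid shift -1.156958919806982
[ 0.    0.07  0.69  3.47 12.76 28.52 44.49 54.   48.32 33.11 17.08  5.54  1.43  0.3   0.  ]
[ 0.    2.13 12.2  30.08 58.46 83.04 93.46 85.1  58.11 31.31 11.19  1.76  0.07  0.01  0.  ]
```

```bash
python3 - <<'E'
from book import *
im=cv2.imread('pics/top0.png')[:,:,::-1]
for z in(8,22):
    a=meas('top',im,[z],(-97,-94))[z];b=meas('top',im,[z],(-307,-304))[z];print(z,a,b,(a[0]+a[1]-b[0]-b[1])/2)
# per-channel
E
```

```text
8 (np.float64(-97.65), np.float64(-93.92), np.float64(0.57)) (np.float64(-306.25), np.float64(-302.64), np.float64(0.57)) 208.66
22 (np.float64(-97.92), np.float64(-94.11), np.float64(0.57)) (np.float64(-304.64), np.float64(-301.08), np.float64(0.56)) 206.84499999999997
```

arm_command([
  [-0.0005,0,0,0,-0.001,0],
  [-0.001,0,0,0,-0.002,0],
  [-0.0015,0,0,0,-0.003,0],
  [-0.002,0,0,0,-0.003,0],
  [-0.0025,0,0,0,-0.003,0],
  [-0.0025,0,0,0,-0.003,0],
  [-0.0025,0,0,0,-0.003,0],
  [-0.0025,0,0,0,-0.003,0],
  [-0.0025,0,0,0,-0.003,0],
  [-0.0025,0,0,0,-0.003,0],
])

```text
time: 14.15
tool_pos: [541.0, -173.6, 70.9]
tcp_rot: [-90.0, 0.0, -85.2]
ft_force: [0.4, 0.1, 0.5]
finger_gap: 85.7
```

```bash
cp scene.npy scene_e.npy; cp top.npy top_e.npy; python3 book.py -2 -2 new; python3 redi.py; python3 - <<'E'
from h import *
im=np.load('top.npy');sc=np.load('scene.npy')
a=cv2.resize(im[228:288,250:310,::-1],None,fx=8,fy=8,interpolation=cv2.INTER_NEAREST)
b=cv2.resize(sc[270:345,240:320,::-1],None,fx=7,fy=7,interpolation=cv2.INTER_NEAREST)
cv2.imwrite('pics/topf.png',a);cv2.imwrite('pics/scenef.png',b)
E
```

```text
top {8: (np.float64(-1.09), np.float64(-0.82), np.float64(0.42)), 22: (np.float64(-2.29), np.float64(-1.99), np.float64(0.42))}
sides x ([np.float64(73.7819226697513), np.float64(-76.03808954113818)], np.float64(-1.1280834356934406))
scene {8: (np.float64(-2.77), np.float64(-4.04), np.float64(0.25)), 22: (np.float64(3.66), np.float64(2.74), np.float64(0.31))}
scene ratio total 1.0251582 thirds [np.float32(0.9699171), np.float32(0.9618661), np.float32(1.157547)] centroid shift -0.5253443018198947
[ 0.78  2.27  5.65 12.1  22.44 35.53 47.44 52.73 48.78 37.65 24.51 13.7   6.68  2.89  1.14]
[ 0.16  1.18  5.35 15.52 31.6  48.32 58.38 57.23 46.13 30.56 16.75  7.66  2.93  0.92  0.23]
top ratio total 0.5270493 thirds [np.float32(0.69408774), np.float32(0.39166278), np.float32(0.48189667)] centroid shift 0.1459659393479202
[ 0.    0.07  0.69  3.47 12.76 28.52 44.49 54.   48.32 33.11 17.08  5.54  1.43  0.3   0.  ]
[ 0.    0.    0.01  0.53  4.59 13.33 23.25 30.4  28.25 19.22  9.43  2.35  0.24  0.02  0.  ]
```

View pics/topf.png

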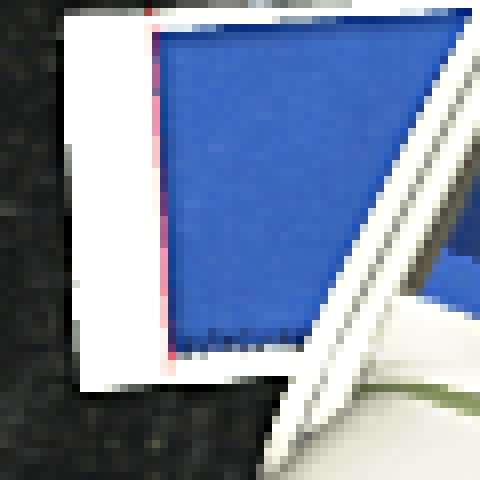

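View pics/scenef.png

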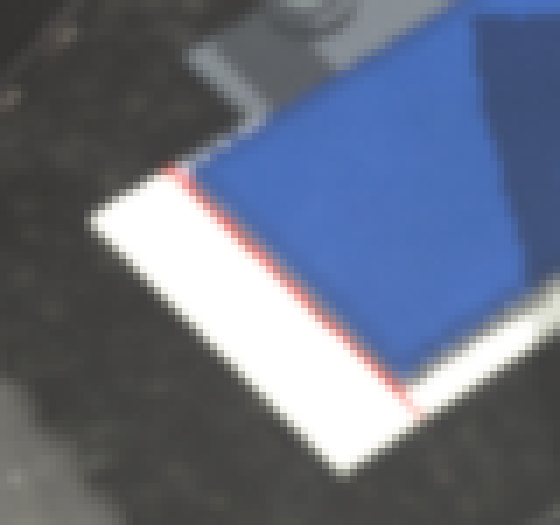

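```bash
cat > sim.py <<'E'
from h import *
from scipy.special import erf
np.set_printoptions(precision=3,suppress=True,linewidth=200)
g=lambda L:np.where(L<.0031308,12.92*L,1.055*np.clip(L,1e-6,None)**(1/2.4)-.055)
def band(n,im,lim,xl):
    im=im.astype(float)/255;c,d=np.load(f'line_{n}.npy');nw=np.array([-d[1],d[0]])
    b=np.load('board.npy')[0];th=b[2];m=b[:2]+np.array([-np.sin(th),np.cos(th)])*170.4;t0=(m-c)@d;c0=c+d*t0
    vs,us=np.mgrid[220:350,230:340];X=[];Y=[]
    for u,v in zip(us.ravel(),vs.ravel()):
        w=pl(n,(u,v),8)[:2]-c0;x,s=w@d,w@nw
        if abs(x)<xl and -lim<s<lim: X.append((x,s));Y.append(im[v,u])
    return np.array(X),np.array(Y)
Phi=lambda t:.5*(1+erf(t/np.sqrt(2)))
def model(X,W,red,sig,l0,l1,e=None,blue=None,wd=5.,gap=None):
    s=X[:,1]-l0-l1*X[:,0]; F=lambda a:Phi((s-a)/sig)  # weight of region beyond a
    L=np.zeros((len(X),3));ln=(F(-wd/2)-F(wd/2))
    if e is None: return W*(1-ln)[:,None]+ln[:,None]*red
    E=(e[0]+e[1]*X[:,0]); # beyond edge, rel. line centre
    wb=1-F(E)
    lo=np.maximum(-wd/2,E);lnv=np.clip(F(lo)-F(np.maximum(wd/2,lo)),0,1)
    wh=np.clip(1-wb-lnv,0,1)
    return wh[:,None]*W+lnv[:,None]*red+wb[:,None]*blue
def out(L,tone):
    return np.clip(g(L),0,1) if tone=='srgb' else np.clip(L,0,1)
def run(n,frames,tone,zc):
    im0=cv2.imread(f'pics/{n}0.png')[:,:,::-1];X,Y=band(n,im0,9,60)
    def f(p): return (out(model(X,p[0],p[1:4],p[4],p[5],p[6]),tone)-Y).ravel()
    best=None
    for W0 in(1.1,1.5,2.5):
        s=least_squares(f,[W0,.6,.05,.05,1.8,0,0],bounds=([1,0,0,0,.4,-3,-.05],[6,3,1,1,5,3,.05]))
        if best is None or s.cost<best.cost:best=s
    p=best.x;print(n,tone,'W,red,sig,l0,l1',p,'rms',np.sqrt(2*best.cost/Y.size))
    for name in frames:
        im=np.load(name);X2,Y2=band(n,im,9,60)
        k=X2[:,1]<9
        def f2(q): return (out(model(X2,p[0],p[1:4],p[4],p[5],p[6],q[:2],q[2:5]),tone)-Y2).ravel()
        bb=None
        for e0 in(-5,-2,0,2):
            s=least_squares(f2,[e0,0,.03,.1,.5],loss='soft_l1',f_scale=.1)
            if bb is None or s.cost<bb.cost:bb=s
        print('  ',name,'edge app at z8',bb.x[0],'lag +70 vs -70',bb.x[1]*140,'blue',bb.x[2:],'rms',np.sqrt((f2(bb.x)**2).mean()))
if __name__=='__main__':
    import sys
    ex=sys.argv[1:]
    for tone in('srgb','lin'):
        run('top',['top_e.npy','top.npy']+[a for a in ex if a.startswith('top')],tone,22)
        run('scene',['scene_e.npy','scene.npy']+[a for a in ex if a.startswith('scene')],tone,8)
E
python3 sim.py
```

```text
top srgb W,red,sig,l0,l1 [2.113 0.775 0.049 0.    1.811 0.094 0.006] rms 0.029631268727933667
   top_e.npy edge app at z8 -2.497978512442945 lag +70 vs -70 0.007019291909289446 blue [0.011 0.08  0.351] rms 0.07112276295445226
   top.npy edge app at z8 0.01832200444181135 lag +70 vs -70 -0.102606050728097 blue [0.02  0.083 0.36 ] rms 0.06555945211514282
scene srgb W,red,sig,l0,l1 [1.    0.968 0.46  0.392 1.57  0.079 0.003] rms 0.011766521093444598
   scene_e.npy edge app at z8 -2.4727252049840818 lag +70 vs -70 -0.17985092162316366 blue [0.321 0.224 0.29 ] rms 0.05940319919841963
   scene.npy edge app at z8 -1.8933431921390587 lag +70 vs -70 -0.9301729163244756 blue [0.16  0.178 0.312] rms 0.04231473645120282
top lin W,red,sig,l0,l1 [1.775 0.809 0.394 0.359 1.941 0.066 0.006] rms 0.030620631555562813
   top_e.npy edge app at z8 -2.559971558048375 lag +70 vs -70 -0.05468992043243371 blue [0.153 0.291 0.616] rms 0.09284482264768087
   top.npy edge app at z8 -1.160525089937205 lag +70 vs -70 0.06329457547999959 blue [0.141 0.321 0.655] rms 0.06864846812169058
scene lin W,red,sig,l0,l1 [1.    0.986 0.733 0.692 1.432 0.078 0.003] rms 0.012861562329930862
   scene_e.npy edge app at z8 -2.238282454512577 lag +70 vs -70 -1.0162000991507583 blue [0.636 0.51  0.569] rms 0.06551726066289291
   scene.npy edge app at z8 -2.009816872282411 lag +70 vs -70 -0.945806153759911 blue [0.462 0.459 0.592] rms 0.048934830318580785
```

```bash
cat > sim2.py <<'E'
from sim import *
import sys
im0=cv2.imread('pics/scene0.png')[:,:,::-1];X,Y=band('scene',im0,9,60)
for W in(1.3,1.7,2.1):
    f=lambda p:(out(model(X,W,p[1:4],p[4],p[5],p[6]),'srgb')-Y).ravel()
    s=least_squares(f,[0,.7,.05,.02,1.5,0,0],bounds=([-1,0,0,0,.4,-3,-.05],[1,3,1,1,5,3,.05]));p=s.x
    print(W,p[1:],np.sqrt(2*s.cost/Y.size))
    for name in ['scene_e.npy','scene.npy']+sys.argv[1:]:
        X2,Y2=band('scene',np.load(name),9,60);k=X2[:,1]>-5.5;X2=X2[k];Y2=Y2[k]
        f2=lambda q:(out(model(X2,W,p[1:4],p[4],p[5],p[6],q[:2],q[2:5]),'srgb')-Y2).ravel()
        bb=None
        for e0 in(-5,-2,0,2):
            t=least_squares(f2,[e0,0,.03,.1,.3],loss='soft_l1',f_scale=.1)
            if bb is None or t.cost<bb.cost:bb=t
        print('  ',name,bb.x[0],bb.x[1]*140,bb.x[2:],np.sqrt((f2(bb.x)**2).mean()))
E
python3 sim2.py
```

```text
1.3 [0.774 0.079 0.    2.726 0.071 0.003] 0.015190758337766577
   scene_e.npy -3.159134234519215 -0.8813424478887552 [0.425 0.186 0.228] 0.03756449405398415
   scene.npy -3.121576778829954 -0.2753500722491391 [-0.015  0.127  0.271] 0.03258052085087044
1.7 [0.705 0.013 0.    2.211 0.123 0.001] 0.03291532041427487
   scene_e.npy -3.129141706085307 -0.5061320379197484 [0.399 0.163 0.167] 0.03480753626479238
   scene.npy -3.0639127268565436 -0.08432869202468575 [0.022 0.119 0.222] 0.03137216185063511
2.1 [0.689 0.02  0.    1.912 0.141 0.006] 0.044560189547756486
   scene_e.npy -2.96325440713782 -0.44242708702805067 [0.42  0.171 0.18 ] 0.04007208444259627
   scene.npy -2.923277786215469 -0.1852056363868563 [0.066 0.124 0.224] 0.03914429261099505
```

arm_command([
  [-0.0003,0,0,0,0,0],
  [-0.0006,0,0,0,0,0],
  [-0.001,0,0,0,0,0],
  [-0.0011,0,0,0,0,0],
  [-0.0011,0,0,0,0,0],
  [-0.0011,0,0,0,0,0],
  [-0.0011,0,0,0,0,0],
  [-0.0011,0,0,0,0,0],
  [-0.0011,0,0,0,0,0],
  [-0.0011,0,0,0,0,0],
])

```text
time: 15.5
tool_pos: [540.9, -172.6, 70.9]
tcp_rot: [-90.0, 0.0, -85.2]
ft_force: [0.8, -0.8, -0.6]
finger_gap: 85.5
```

```bash
cp scene.npy scene_f.npy; cp top.npy top_f.npy; python3 book.py -1 -1 new; python3 sim.py top_f.npy|head -4; python3 redi.py|grep ratio; python3 - <<'E'
from h import *
sc=np.load('scene.npy')
b=cv2.resize(sc[270:345,240:320,::-1],None,fx=7,fy=7,interpolation=cv2.INTER_NEAREST)
cv2.imwrite('pics/sceneg.png',b)
E
```

```text
top {8: (np.float64(0.01), np.float64(0.62), np.float64(0.54)), 22: (np.float64(-1.02), np.float64(-0.64), np.float64(0.53))}
sides x ([np.float64(73.89342319735076), np.float64(-75.52227292021277)], np.float64(-0.8144248614310072))
scene {8: (np.float64(-2.26), np.float64(-2.29), np.float64(0.2)), 22: (np.float64(4.29), np.float64(4.32), np.float64(0.21))}
top srgb W,red,sig,l0,l1 [2.113 0.775 0.049 0.    1.811 0.094 0.006] rms 0.029631268727933667
   top_e.npy edge app at z8 -2.497978512442945 lag +70 vs -70 0.007019291909289446 blue [0.011 0.08  0.351] rms 0.07112276295445226
   top.npy edge app at z8 1.5158350202043098 lag +70 vs -70 0.5980720608530078 blue [0.023 0.085 0.361] rms 0.06466782077079854
   top_f.npy edge app at z8 0.01832200444181135 lag +70 vs -70 -0.102606050728097 blue [0.02  0.083 0.36 ] rms 0.06555945211514282
scene ratio total 0.59241086 thirds [np.float32(0.5745655), np.float32(0.5775688), np.float32(0.62721974)] centroid shift 0.09438592401004889
top ratio total 0.08636809 thirds [np.float32(0.1269607), np.float32(0.13762225), np.float32(0.0151288)] centroid shift 0.9151892865793972
```

View pics/sceneg.png

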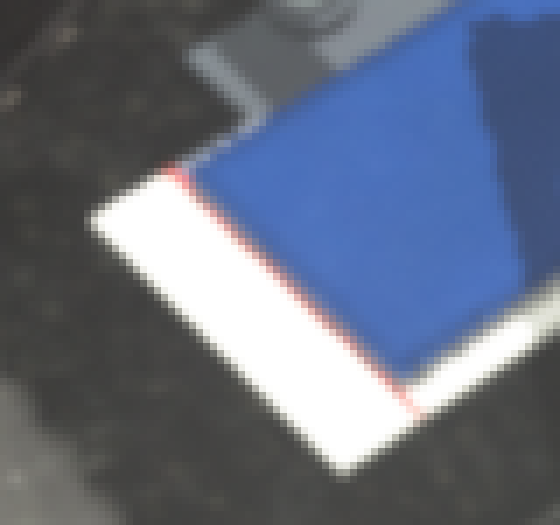

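Both views show the line about half covered and parallel to the edge. The model fits put the edge within about 0.5 mm of the line's middle. I'll back straight off and rise.

arm_command([
  [0.004,0,0,0,0,0],
  [0.012,0,0,0,0,0],
  [0.022,0,0,0,0,0],
  [0.03,-0.005,0,0,0,0],
  [0.035,-0.03,0,0,0,0],
  [0.035,-0.08,0,0,0,0],
  [0.035,-0.13,0,0,0,0],
  [0.035,-0.18,0,0,0,0],
  [0.035,-0.23,0,0,0,0],
  [0.035,-0.25,0,0,0,0],
])

```text
time: 16.85
tool_pos: [544.8, -208.4, 325.6]
tcp_rot: [-89.7, -0.2, -85.2]
ft_force: [1.0, 0.0, -0.0]
finger_gap: 85.6
```

arm_command([
  [0,-0.02,0,0,-0.1,0],
  [0,-0.05,0,0,-0.28,0],
  [0,-0.08,0,0,-0.46,0],
  [0,-0.1,0,0,-0.64,0],
  [0,-0.11,0,0,-0.82,0],
  [0,-0.11,0,0,-1.0,0],
  [0,-0.11,0,0,-1.18,0],
  [0,-0.11,0,0,-1.36,0],
  [0,-0.11,0,0,-1.5,0],
  [0,-0.11,0,0,-1.57,0],
])

```text
time: 18.1
tool_pos: [543.7, -207.7, 429.7]
tcp_rot: [-89.9, 0.1, 4.9]
ft_force: [0.4, -0.5, -0.9]
finger_gap: 85.2
```

```bash
python3 book.py -1 -1 new; python3 - <<'E'
from h import *
np.set_printoptions(precision=1,suppress=True)
s=r.sense();print(s['time'],s['tool_pos'],s['tcp_rot'],s['ft_force'])
P={}
for n in('scene','top'):
    for t in('head','hinge'):
        q=r.spot_point(n,t)[:2];P[n,t]=q[0]['position'] if q else None
        tr=r.trace(n,'camera_arm')[:1] if t=='head' else []
        print(n,t,[(a['conf'],np.array(a['position'])) for a in q])
        if tr: np.save(f'mask_{n}.npy',tr[0]['mask']);print('mask',tr[0]['conf'],tr[0]['mask'].sum())
for t in('head','hinge'):
    print(t,tri(P['scene',t],P['top',t]))
for n,b in(('top',(220,150,420,300)),('scene',(230,130,470,310))):
    im=np.load(n+'.npy');x0,y0,x1,y1=b
    c=im[y0:y1,x0:x1,::-1];cv2.imwrite(f'pics/{n}h.png',cv2.resize(c,None,fx=3.3,fy=3.3,interpolation=cv2.INTER_CUBIC))
E
```

```text
top {8: (np.float64(0.1), np.float64(0.72), np.float64(0.5)), 22: (np.float64(-0.95), np.float64(-0.52), np.float64(0.49))}
sides x ([np.float64(73.81566662021126), np.float64(-74.51056280601044)], np.float64(-0.3474480928995902))
scene {8: (np.float64(-1.3), np.float64(-1.67), np.float64(0.22)), 22: (np.float64(5.12), np.float64(4.99), np.float64(0.2))}
18.2 [ 543.7 -207.7  429.8] [-89.9   0.1   4.8] [0.2 0.  0.1]
scene head [(0.63, array([283.6, 202.7]))]
mask 0.69 438
scene hinge [(0.92, array([283.6, 248.1]))]
top head [(0.75, array([297.8, 196.8]))]
mask 0.81 234
top hinge [(0.69, array([293.7, 209.3]))]
head (array([658.2, -61.5, 275.2]), np.float64(0.36378477684885463))
hinge (array([656.2, -46.4, 107.7]), np.float64(7.977951585841726))
```

View pics/toph.png

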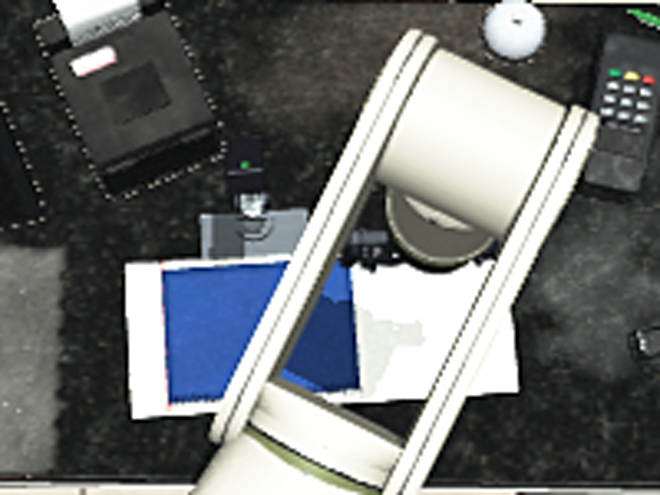

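View pics/sceneh.png

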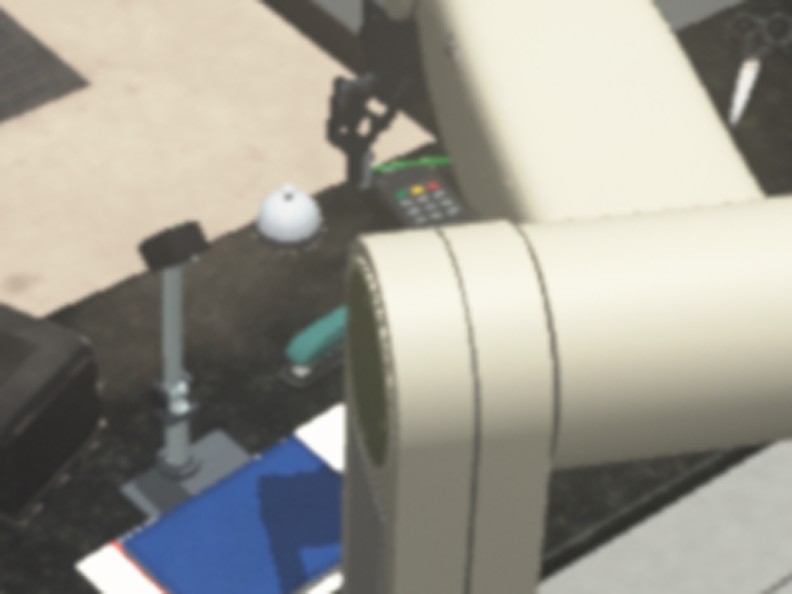

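```bash
python3 - <<'E'
from h import *
np.set_printoptions(precision=1,suppress=True)
b=np.load('board.npy')[0];th=.081;R=np.array([[np.cos(th),-np.sin(th)],[np.sin(th),np.cos(th)]])
h=np.append(b[:2]+R@[125,65],105);print('hinge',h,proj('scene',h),proj('top',h))
for l in(0,.05,.1,.15,.2):
    p=h+np.append(R@[-180*np.sin(l),0],180*np.cos(l)-0);print(l,p,'scene',proj('scene',p),'top',proj('top',p))
for n in('scene','top'):
    m=np.load(f'mask_{n}.npy').astype(np.uint8);ys,xs=np.nonzero(m);print(n,xs.min(),xs.max(),ys.min(),ys.max())
    for y in range(ys.min(),ys.max()+1,3):
        x=np.nonzero(m[y])[0]
        if len(x):print(y,x.min(),x.max(),end=' | ')
    print()
im=np.load('top.npy');c=im[185:225,280:315,::-1].astype(float)*2;cv2.imwrite('pics/ti.png',cv2.resize(np.clip(c,0,255).astype(np.uint8),None,fx=14,fy=14,interpolation=cv2.INTER_NEAREST))
E
```

```text
hinge [658.8 -49.2 105. ] [282.1 247.5] [295.7 209.9]
0 [658.8 -49.2 285. ] scene [279.6 201.5] top [293.7 195.8]
0.05 [649.8 -49.9 284.8] scene [281.5 203.2] top [293.9 198.6]
0.1 [640.9 -50.6 284.1] scene [283.5 205. ] top [294.1 201.5]
0.15 [632.  -51.3 283. ] scene [285.5 206.9] top [294.3 204.4]
0.2 [623.1 -52.1 281.4] scene [287.5 208.9] top [294.5 207.4]
scene 272 293 197 251
197 285 290 | 200 277 292 | 203 273 293 | 206 272 291 | 209 273 287 | 212 279 285 | 215 280 284 | 218 280 284 | 221 280 284 | 224 280 284 | 227 280 284 | 230 280 284 | 233 280 284 | 236 280 284 | 239 280 284 | 242 280 284 | 245 280 285 | 248 282 286 | 251 283 283 | 
top 288 299 191 212
191 289 298 | 194 288 299 | 197 288 299 | 200 288 299 | 203 288 299 | 206 288 299 | 209 292 298 | 212 294 297 |
```

View pics/ti.png

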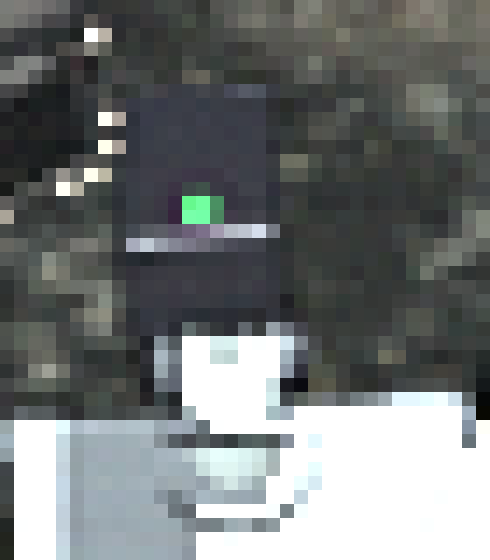

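The top close-up shows the head spanning columns 289–300 and rows 191–208, and the scene mask centres it at (283,204). Together they give a lean of about 0.07 and a head at about (646, −50, 284).

```bash
python3 go.py 646 -50.2 436 4.64;
```

```text
from [ 543.8 -207.5  430.7] [-8.999e+01  2.000e-02  4.720e+00] t 18.5
inc [ 0.1148 -0.0053  0.1484] [-0.0002  0.0014 -0.0003]
```

arm_command([
  [0.005,0,0.007,0,0,0],
  [0.018,0,0.023,0,0,0],
  [0.034,0,0.044,0,0,0],
  [0.05,0,0.065,0,0,0],
  [0.066,0,0.086,0,0,0],
  [0.082,0,0.107,0,0,0],
  [0.098,0,0.128,0,0,0],
  [0.11,0,0.143,0,0.001,0],
  [0.115,0,0.148,0,0.001,0],
  [0.115,0,0.148,0,0.001,0],
])

```text
time: 19.75
tool_pos: [646.3, -50.1, 430.7]
tcp_rot: [-90.0, 0.0, 4.7]
ft_force: [-0.3, 0.4, 0.1]
finger_gap: 85.7
```

arm_command([
  [0,0.006,0,0,0,0],
  [0,0.018,0,0,0,0],
  [0,0.032,0,0,0,0],
  [0,0.046,0,0,0,0],
  [0,0.06,0,0,0,0],
  [0,0.072,0,0,0,0],
  [0,0.082,0,0,0,0],
  [0,0.088,0,0,0,0],
  [0,0.091,0,0,0,0],
  [0,0.091,0,0,0,0],
])

```text
time: 21.0
tool_pos: [646.2, -50.4, 340.0]
tcp_rot: [-90.0, -0.0, 4.7]
ft_force: [0.0, -0.3, -0.8]
finger_gap: 85.4
```

```bash
python3 - <<'E'
from h import *
s=r.sense();print(s['time'],s['tool_pos'],s['tcp_rot'],s['ft_force'],s['wrist_torque'])
for n,b in(('top',(260,160,340,240)),('scene',(230,130,350,270))):
    im=r.snapshot(n);np.save(n+'.npy',im);x0,y0,x1,y1=b
    c=im[y0:y1,x0:x1,::-1];cv2.imwrite(f'pics/{n}i.png',cv2.resize(c,None,fx=4.2,fy=4.2,interpolation=cv2.INTER_CUBIC))
E
```

```text
21.0 [646.1990163  -50.40011938 340.03518896] [-9.00037852e+01 -1.56264307e-02  4.71103417e+00] [ 0.01440544 -0.25424769 -0.76003328] [ 0.04345137 -0.02810513 -0.00195648]
```

View pics/scenei.png

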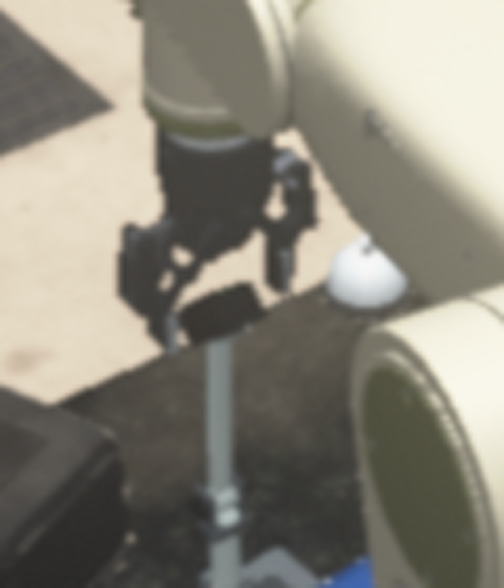

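View pics/topi.png

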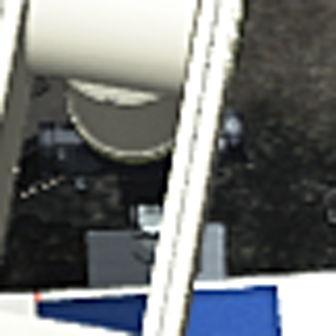

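The scene view shows the fingers straddling the head, with the tips at about its mid height. I'll close gently.

arm_command([
  [0,0.001,0,0,0,0],
  [0,0.002,0,0,0,0],
  [0,0.002,0,0,0,0],
  [0,0.002,0,0,0,0],
  [0,0.002,0,0,0,0],
  [0,0.002,0,0,0,0],
  [0,0.002,0,0,0,0],
  [0,0.002,0,0,0,0],
  [0,0.002,0,0,0,0],
  [0,0.002,0,0,0,0],
], jaw=1, force=25)

```text
time: 22.35
tool_pos: [646.1, -49.6, 338.0]
tcp_rot: [-89.9, -0.0, 4.7]
ft_force: [-0.0, 5.5, 1.4]
finger_gap: 35.9
```

```bash
python3 - <<'E'
from h import *
s=r.sense();print(s['time'],s['tool_pos'],s['tcp_rot'],s['ft_force'],s['wrist_torque'],s['finger_gap'])
for n,b in(('scene',(230,130,350,270)),):
    im=r.snapshot(n);np.save(n+'.npy',im);x0,y0,x1,y1=b
    c=im[y0:y1,x0:x1,::-1];cv2.imwrite(f'pics/{n}j.png',cv2.resize(c,None,fx=4.2,fy=4.2,interpolation=cv2.INTER_CUBIC))
E
```

```text
22.35 [646.09041659 -49.63803511 338.04164214] [-8.99404944e+01 -1.10518783e-03  4.74559608e+00] [-0.03807995  5.51470266  1.35571046] [ 0.60330695  0.16874566 -0.11454368] 35.9169678402306
```

View pics/scenej.png

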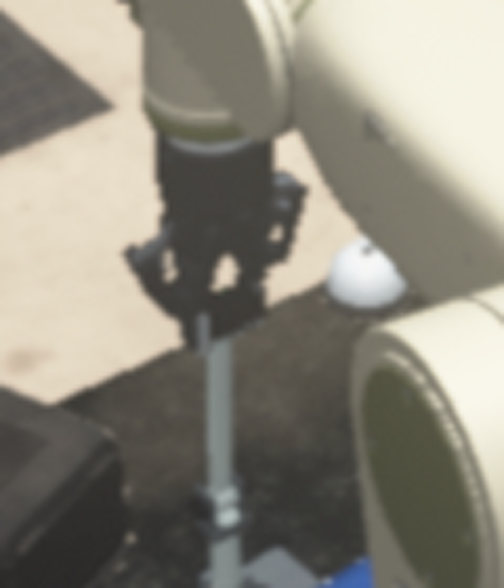

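```bash
python3 -c "
import numpy as np
l0=.065
def p(a,b,ks):
  for k in ks:
    l=a+(b-a)*k;print([round(-.18*(np.sin(l)-np.sin(a)),4),round(.18*(np.cos(a)-np.cos(l)),4)])
p(.065,.425,[.04,.13,.24,.36,.48,.6,.72,.84,.95,1]);print();p(.425,.785,[.04,.13,.24,.36,.48,.6,.72,.85,.95,1])"
```

```text
[np.float64(-0.0026), np.float64(0.0002)]
[np.float64(-0.0084), np.float64(0.0007)]
[np.float64(-0.0155), np.float64(0.0017)]
[np.float64(-0.0231), np.float64(0.003)]
[np.float64(-0.0307), np.float64(0.0047)]
[np.float64(-0.0382), np.float64(0.0067)]
[np.float64(-0.0456), np.float64(0.009)]
[np.float64(-0.053), np.float64(0.0116)]
[np.float64(-0.0596), np.float64(0.0143)]
[np.float64(-0.0625), np.float64(0.0156)]

[np.float64(-0.0024), np.float64(0.0011)]
[np.float64(-0.0076), np.float64(0.0037)]
[np.float64(-0.0139), np.float64(0.007)]
[np.float64(-0.0206), np.float64(0.011)]
[np.float64(-0.0271), np.float64(0.0152)]
[np.float64(-0.0334), np.float64(0.0197)]
[np.float64(-0.0396), np.float64(0.0245)]
[np.float64(-0.046), np.float64(0.03)]
[np.float64(-0.0507), np.float64(0.0344)]
[np.float64(-0.053), np.float64(0.0367)]
```

arm_command([
  [-0.0026,0.0002,0.0005,0,0,0],
  [-0.0084,0.0007,0.001,0,0,0],
  [-0.0155,0.0017,0.0015,0,0,0],
  [-0.0231,0.003,0.0015,0,0,0],
  [-0.0307,0.0047,0.0015,0,0,0],
  [-0.0382,0.0067,0.0015,0,0,0],
  [-0.0456,0.009,0.0015,0,0,0],
  [-0.053,0.0116,0.0015,0,0,0],
  [-0.0596,0.0143,0.0015,0,0,0],
  [-0.0625,0.0156,0.0015,0,0,0],
])

```text
time: 23.65
tool_pos: [583.6, -54.5, 322.6]
tcp_rot: [-90.0, -0.0, 4.7]
ft_force: [4.4, -2.0, 2.4]
finger_gap: 35.5
```

```bash
python3 - <<'E'
from h import *
s=r.sense();print(s['time'],s['tool_pos'],s['tcp_rot'],s['ft_force'],s['wrist_torque'],s['finger_gap'])
for n,b in(('scene',(230,130,350,270)),):
    im=r.snapshot(n);np.save(n+'.npy',im);x0,y0,x1,y1=b
    c=im[y0:y1,x0:x1,::-1];cv2.imwrite(f'pics/{n}k.png',cv2.resize(c,None,fx=4.2,fy=4.2,interpolation=cv2.INTER_CUBIC))
E
```

```text
23.65 [583.56179144 -54.48797315 322.59258921] [-9.00477747e+01 -4.76087641e-02  4.68833403e+00] [ 4.43817479 -1.98002125  2.43172699] [-0.34506994 -0.95399485 -0.04253071] 35.475195284519685
```

View pics/scenek.png

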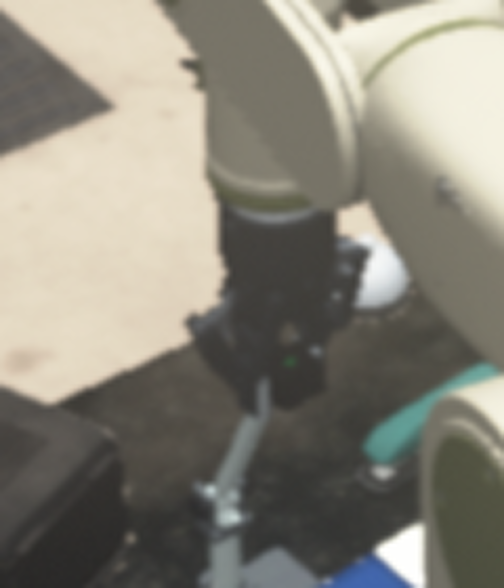

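The arm follows the gripper with modest forces of about 5 N. I'll carry on to 45°.

arm_command([
  [-0.0024,0.0011,0,0,0,0],
  [-0.0076,0.0037,0,0,0,0],
  [-0.0139,0.007,0,0,0,0],
  [-0.0206,0.011,0,0,0,0],
  [-0.0271,0.0152,0,0,0,0],
  [-0.0334,0.0197,0,0,0,0],
  [-0.0396,0.0245,0,0,0,0],
  [-0.046,0.03,0,0,0,0],
  [-0.0507,0.0344,0,0,0,0],
  [-0.053,0.0367,0,0,0,0],
])

```text
time: 24.95
tool_pos: [530.4, -58.8, 285.6]
tcp_rot: [-90.0, 0.0, 4.7]
ft_force: [1.9, -4.2, 6.7]
finger_gap: 35.9
```

```bash
cat > lean.py <<'E'
from h import *
import sys
np.set_printoptions(precision=1,suppress=True)
s=r.sense();print(s['time'],s['tool_pos'],s['ft_force'],s['wrist_torque'],s['finger_gap'])
tag=sys.argv[1]
b=np.load('board.npy')[0];th=.081;R=np.array([[np.cos(th),-np.sin(th)],[np.sin(th),np.cos(th)]])
h=np.append(b[:2]+R@[125,65],105)
for n,bx in(('scene',(250,170,370,270)),('top',(260,170,360,270))):
    im=r.snapshot(n);np.save(n+'.npy',im);x0,y0,x1,y1=bx
    c=im[y0:y1,x0:x1,::-1];cv2.imwrite(f'pics/{n}{tag}.png',cv2.resize(c,None,fx=6,fy=6,interpolation=cv2.INTER_CUBIC))
    q=r.spot_point(n,'head')[:2];print(n,'head',[(round(a['conf'],2),np.array(a['position'])) for a in q])
    tr=r.trace(n,'camera_arm')[:1]
    if tr: np.save(f'mask_{n}.npy',tr[0]['mask']);ys,xs=np.nonzero(tr[0]['mask']);print('mask',tr[0]['conf'],xs.min(),xs.max(),ys.min(),ys.max())
    for l in(.7,.785,.87):
        p=h+np.append(R@[-180*np.sin(l),0],180*np.cos(l));print(l,proj(n,p),end=' ')
    print()
E
python3 lean.py l
```

```text
24.95 [530.4 -58.8 285.6] [ 1.9 -4.2  6.7] [-0.7 -0.6 -0. ] 35.85166233332956
scene head [(0.56, array([309.1, 237.3]))]
mask 0.76 282 319 232 249
0.7 [306.1 234.3] 0.785 [308.8 239.3] 0.87 [311.2 244.2] 
top head [(0.48, array([296.6, 238.4]))]
0.7 [296.5 235.5] 0.785 [296.8 239.6] 0.87 [297.1 243.5]
```

View pics/scenel.png

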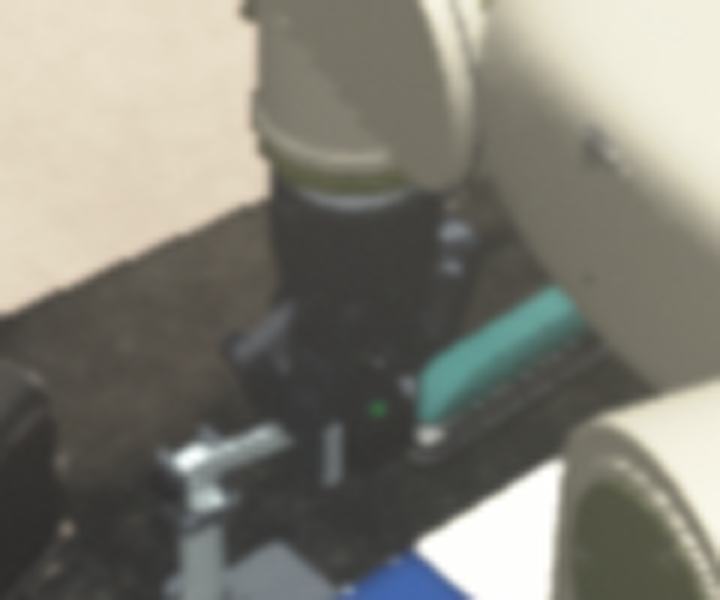

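View pics/topl.png

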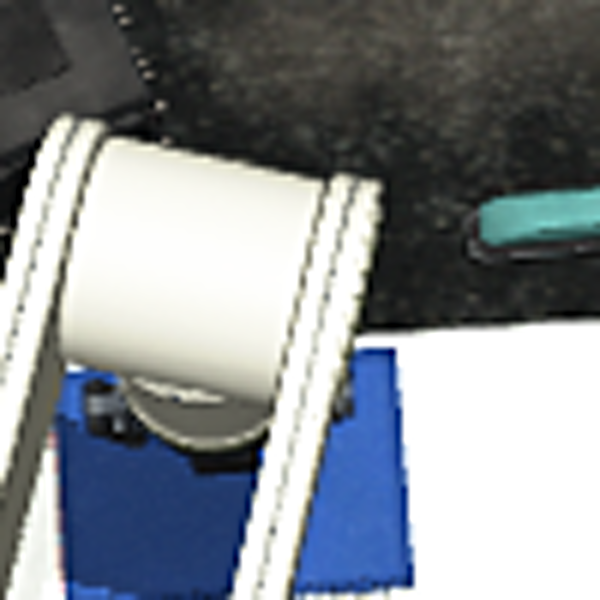

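Estimates put the lean near 0.76–0.785. I'll release, rise straight up and check without the gripper in the way.

arm_command([
  [0,0,-0.0005,0,0,0],
  [0,0,-0.001,0,0,0],
  [0,0,-0.001,0,0,0],
  [0,0,-0.001,0,0,0],
  [0,0,-0.001,0,0,0],
  [0,0,-0.001,0,0,0],
  [0,0,-0.001,0,0,0],
  [0,0,-0.001,0,0,0],
  [0,0,-0.001,0,0,0],
  [0,0,-0.001,0,0,0],
], jaw=-1)

```text
time: 26.5
tool_pos: [531.0, -59.4, 285.6]
tcp_rot: [-90.0, -0.0, 4.7]
ft_force: [-0.5, 0.2, -0.2]
finger_gap: 85.2
```

arm_command([
  [0,-0.006,0,0,0,0],
  [0,-0.02,0,0,0,0],
  [0,-0.045,0,0,0,0],
  [0,-0.07,0,0,0,0],
  [0,-0.095,0,0,0,0],
  [0,-0.12,0,0,0,0],
  [0,-0.14,-0.03,0,0,0],
  [0,-0.14,-0.08,0,0,0],
  [0,-0.14,-0.12,0,0,0],
  [0,-0.14,-0.14,0,0,0],
])

```text
time: 27.75
tool_pos: [542.4, -200.8, 426.5]
tcp_rot: [-90.0, -0.0, 4.6]
ft_force: [1.2, 0.3, 0.1]
finger_gap: 85.2
```

```bash
python3 lean.py m
```

```text
27.75 [ 542.4 -200.8  426.5] [1.2 0.3 0.1] [-0.  0. -0.] 85.18225162540885
scene head [(0.89, array([309.5, 239.2]))]
mask 0.83 281 319 229 250
0.7 [306.1 234.3] 0.785 [308.8 239.3] 0.87 [311.2 244.2] 
top head [(0.5, array([298.8, 235.5])), (0.22, array([296.8, 247.8]))]
mask 0.85 291 301 209 248
0.7 [296.5 235.5] 0.785 [296.8 239.6] 0.87 [297.1 243.5]
```

View pics/scenem.png

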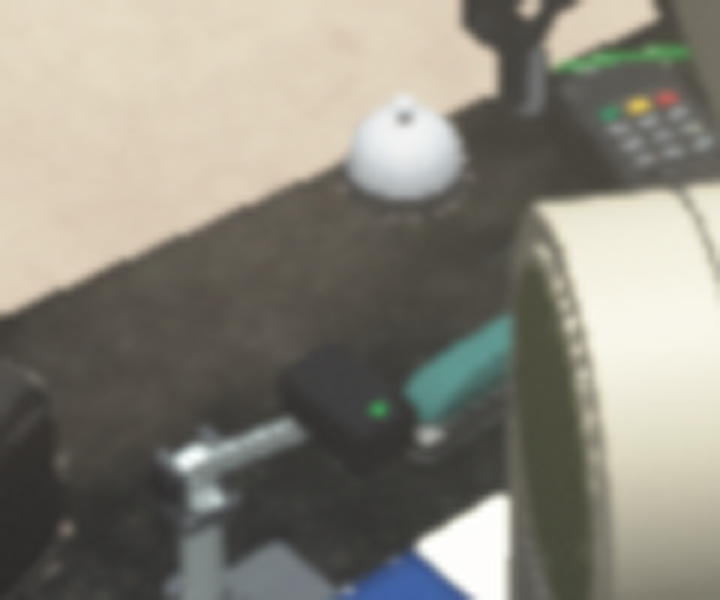

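View pics/topm.png

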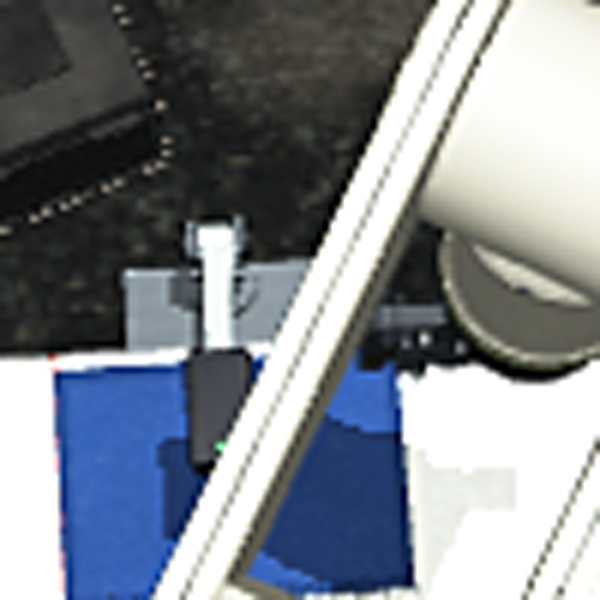

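```bash
python3 - <<'E'
from h import *
np.set_printoptions(precision=1,suppress=True)
b=np.load('board.npy')[0];th=.081;Rz=np.array([[np.cos(th),-np.sin(th),0],[np.sin(th),np.cos(th),0],[0,0,1]])
h=np.append(b[:2],0)+Rz@[125,65,105]
def box(l):
    a=l-np.pi/4  # tilt from level; leaning more -> nose (-x) down
    ex=np.array([np.cos(a),0,np.sin(a)]);ez=np.array([-np.sin(a),0,np.cos(a)])
    c=np.array([-180*np.sin(l),0,180*np.cos(l)])
    return [h+Rz@(c+sx*31*ex+np.array([0,sy*18,0])+sz*14*ez) for sx in(-1,1) for sy in(-1,1) for sz in(-1,1)]
for n,g in(('top','rows'),('scene','')):
    for l in(.7,.74,.785,.83,.87):
        P=np.array([proj(n,p) for p in box(l)]);print(n,l,'cols',P[:,0].min(),P[:,0].max(),'rows',P[:,1].min(),P[:,1].max())
im=np.load('top.npy').astype(int)
print('top rows R/B at cols 294-296');
for y in range(222,254):print(y,im[y,294],im[y,296])
# scene dark mask overlay
sc=np.load('scene.npy');m=np.load('mask_scene.npy')
o=sc.copy()
big=cv2.resize(o[215:265,270:330,::-1],None,fx=10,fy=10,interpolation=cv2.INTER_CUBIC)
for l,col in((.7,(0,0,255)),(.785,(0,255,0)),(.87,(255,255,0))):
    P=np.array([proj('scene',p) for p in box(l)],np.float32);hu=cv2.convexHull(P)[:,0];q=((hu-[270,215]+.5)*10).astype(int);cv2.polylines(big,[q],True,col,1)
cv2.imwrite('pics/fits.png',big)
o=np.load('top.npy');big=cv2.resize(o[205:255,275:325,::-1],None,fx=11,fy=11,interpolation=cv2.INTER_CUBIC)
for l,col in((.7,(0,0,255)),(.785,(0,255,0)),(.87,(255,255,0))):
    P=np.array([proj('top',p) for p in box(l)],np.float32);hu=cv2.convexHull(P)[:,0];q=((hu-[275,205]+.5)*11).astype(int);cv2.polylines(big,[q],True,col,1)
cv2.imwrite('pics/fitt.png',big)
E
```

```text
top 0.7 cols 289.924638543422 303.0205978622315 rows 224.24564387672189 246.64976799312518
top 0.74 cols 290.0883474289414 303.1562310741621 rows 226.3362808338711 248.51608371174802
top 0.785 cols 290.2727094080001 303.30291552256506 rows 228.6437333866382 250.5188431778899
top 0.83 cols 290.4567896797173 303.4430533193156 rows 230.89831712403915 252.41521962214767
top 0.87 cols 290.61978044637846 303.5618973419819 rows 232.85338342475893 254.00869319236438
scene 0.7 cols 293.5401618651763 318.74369456045207 rows 222.39601999656915 246.55698853629724
scene 0.74 cols 294.9179937862485 319.90493135461736 rows 224.422836599669 249.12604299797124
scene 0.785 cols 296.43263000134687 321.21209424715545 rows 226.74768604991274 252.01206468721574
scene 0.83 cols 297.8299863622708 322.6833949409589 rows 229.1140755058337 254.88627107614596
scene 0.87 cols 298.8309755499594 323.9204449661793 rows 231.24745338101877 257.42505826558926
top rows R/B at cols 294-296
222 [255 255 255] [244 251 251]
223 [255 255 255] [244 251 251]
224 [249 255 255] [244 251 250]
225 [186 204 206] [245 251 251]
226 [192 211 211] [251 255 255]
227 [192 210 212] [255 255 255]
228 [114 120 118] [65 71 76]
229 [62 64 71] [64 65 71]
230 [64 67 73] [68 70 76]
231 [65 67 73] [67 71 76]
232 [68 70 77] [68 71 77]
233 [70 71 78] [70 73 78]
234 [70 75 80] [72 73 82]
235 [72 73 80] [72 75 81]
236 [73 76 82] [75 77 83]
237 [73 75 83] [75 78 83]
238 [74 77 83] [77 80 84]
239 [77 78 85] [75 78 83]
240 [75 78 83] [76 78 85]
241 [76 79 85] [77 79 87]
242 [77 81 85] [73 70 81]
243 [77 79 85] [ 74 107  90]
244 [78 79 87] [120 255 173]
245 [83 85 92] [41 67 50]
246 [80 83 91] [177 174 160]
247 [ 8  9 11] [255 255 255]
248 [0 0 0] [255 255 255]
249 [ 1 20 63] [255 255 255]
250 [111 123 137] [255 255 255]
251 [255 255 255] [255 255 255]
252 [255 255 255] [255 255 255]
253 [255 255 255] [255 255 255]
```

View pics/fits.png

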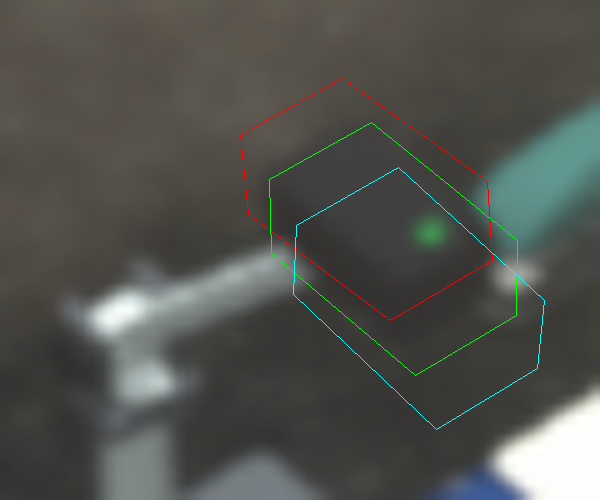

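View pics/fitt.png

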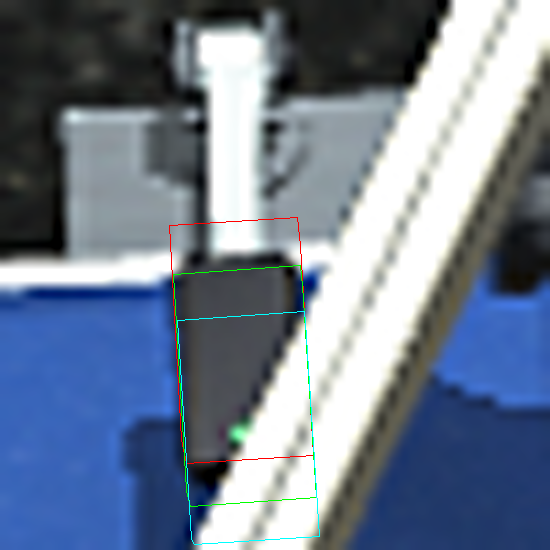

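```bash
python3 - <<'E'
from h import *
np.set_printoptions(precision=2,suppress=True)
sc=np.load('scene.npy');g=sc.astype(float).mean(2)
P=[];PU=[];PL=[]
for x in range(284,299):
    col=g[232:254,x];bg=np.median(g[225:260,x]);v=np.clip(col-np.percentile(col,30)-15,0,None)
    i=np.argmax(v);lo=max(0,i-4);hi=i+5;w=v[lo:hi];y=232+np.arange(lo,min(hi,22))
    print(x,(w@y/w.sum()).round(2),v.max().round(0),(v>v.max()/2).sum())
big=np.clip(sc[215:260,270:330,::-1].astype(float)*2.2-60,0,255).astype(np.uint8)
cv2.imwrite('pics/sce.png',cv2.resize(big,None,fx=12,fy=12,interpolation=cv2.INTER_CUBIC))
E
```

```text
284 245.59 111.0 6
285 251.67 104.0 6
286 252.03 97.0 5
287 244.97 85.0 4
288 244.74 92.0 4
289 244.47 80.0 4
290 244.1 72.0 4
291 243.61 82.0 4
292 243.11 79.0 4
293 242.74 92.0 4
294 242.45 83.0 4
295 242.04 76.0 3
296 241.62 88.0 4
297 241.39 78.0 4
298 241.38 61.0 4
```

View pics/sce.png

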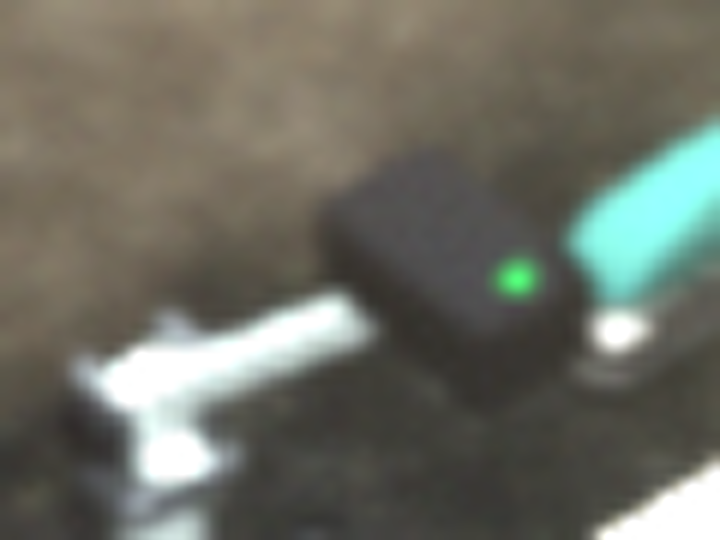

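```bash
python3 - <<'E'
from h import *
np.set_printoptions(precision=2,suppress=True)
b=np.load('board.npy')[0];th=.081;Rz=np.array([[np.cos(th),-np.sin(th),0],[np.sin(th),np.cos(th),0],[0,0,1]])
h=np.append(b[:2],0)+Rz@[125,65,105]
for l in(.7,.72,.74,.76,.785,.81):
    a=l-np.pi/4;ex=np.array([np.cos(a),0,np.sin(a)]);ez=np.array([-np.sin(a),0,np.cos(a)])
    B=np.array([-np.sin(l),0,np.cos(l)]);tc=h+Rz@(180*B+14*ez)
    q1,q2=[proj('scene',h+Rz@(k*B)) for k in(30,110)]
    fr=[proj('top',h+Rz@(180*B+14*ez+s*31*ex))[1] for s in(1,-1)]
    f=lambda sx,sy:proj('scene',h+Rz@(180*B+14*ez+sx*31*ex+np.array([0,sy*18,0])))
    d=f(-1,0)-f(1,0)
    print(l,'scene top centre',proj('scene',tc),'bar slope',(q2-q1)[1]/(q2-q1)[0],'long-edge slope',d[1]/d[0],'top face rows',fr)
p=Rz@np.array([0,0,1])
E
```

```text
0.7 scene top centre [305.8  230.36] bar slope -0.5467844996392554 long-edge slope 0.7204369133301226 top face rows [np.float64(224.6299795386692), np.float64(244.01589991277376)]
0.72 scene top centre [306.51 231.57] bar slope -0.4859162140079073 long-edge slope 0.7445110636987062 top face rows [np.float64(225.6797389186056), np.float64(245.15942699075788)]
0.74 scene top centre [307.21 232.78] bar slope -0.42813360804676565 long-edge slope 0.7684272705518886 top face rows [np.float64(226.72074718242575), np.float64(246.28317044069095)]
0.76 scene top centre [307.91 234.  ] bar slope -0.3731649601768882 long-edge slope 0.7922076219380452 top face rows [np.float64(227.75246597317826), np.float64(247.38661173837963)]
0.785 scene top centre [308.75 235.53] bar slope -0.30804577026872487 long-edge slope 0.8217749375884709 top face rows [np.float64(229.02824536232612), np.float64(248.73660503720987)]
0.81 scene top centre [309.58 237.06] bar slope -0.2465322115200669 long-edge slope 0.8512052124818209 top face rows [np.float64(230.28766963866335), np.float64(250.0531664378383)]
```

```bash
cat > bar.py <<'E'
from h import *
def slope(im,tag=''):
    g=im.astype(float).mean(2);Q=[]
    f=lambda x,y:cv2.remap(g.astype(np.float32),np.float32([[x]]),np.float32([[y]]),cv2.INTER_LINEAR)[0,0]
    for x in np.arange(287.5,295.6,.5):
        y0=244.97-.38*(x-287);ys=np.arange(y0-5,y0+5.01,.1);v=np.array([f(x,y) for y in ys]);
        t=(np.percentile(v,95)+np.percentile(v,10))/2
        i=np.argmax(v);lo=i
        while lo>0 and v[lo]>t:lo-=1
        hi=i
        while hi<len(v)-1 and v[hi]>t:hi+=1
        Q.append((x,ys[lo],ys[hi]))
    Q=np.array(Q);s=[np.polyfit(Q[:,0],Q[:,k],1)[0] for k in(1,2)];c=np.polyfit(Q[:,0],Q[:,1:].mean(1),1)
    sl=c[0];l=np.interp(sl,[-.547,-.486,-.428,-.373,-.308,-.2465,-.19],[.7,.72,.74,.76,.785,.81,.835]);print(tag,'upper/lower slopes',np.round(s,3),'mid',round(sl,3),'lean',round(l,3))
if __name__=='__main__':
    import sys
    if len(sys.argv)>1: im=r.snapshot('scene');np.save('scene.npy',im)
    slope(np.load('scene.npy'),'now')
E
python3 bar.py; python3 - <<'E'
from bar import *
for t in 'lm':
    z=cv2.imread(f'pics/scene{t}.png')[:,:,::-1];s=cv2.resize(z,(120,100),interpolation=cv2.INTER_AREA)
    im=np.zeros((480,640,3),np.uint8);im[170:270,250:370]=s;slope(im,t)
E
```

```text
now upper/lower slopes [-0.38  -0.406] mid -0.393 lean 0.753
l upper/lower slopes [-0.344 -0.329] mid -0.336 lean 0.774
m upper/lower slopes [-0.385 -0.411] mid -0.398 lean 0.751
```

Released, the arm reads about 0.755 rad by bar slope, against about 0.774 while gripped, so it sprang back slightly on release. I'll regrasp and nudge it a little further.

```bash
python3 go.py 534 -59.3 426.5 4.64
```

```text
from [ 542.6 -197.8  426. ] [-8.999e+01 -2.000e-02  4.770e+00] t 28.05
inc [ 0.003  -0.0005  0.1387] [-0.0002  0.0023  0.0004]
```

arm_command([
  [0,0,0.01,0,0,0],
  [0.001,0,0.035,0,0,0],
  [0.002,0,0.065,0,0,0],
  [0.003,0,0.095,0,0,0],
  [0.003,0,0.12,0,0.001,0],
  [0.003,0,0.134,0,0.002,0],
  [0.003,0,0.139,0,0.002,0],
  [0.003,0,0.139,0,0.002,0],
  [0.003,0.01,0.139,0,0.002,0],
  [0.003,0.02,0.139,0,0.002,0],
])

```text
time: 29.3
tool_pos: [534.0, -60.8, 404.5]
tcp_rot: [-90.0, 0.0, 4.5]
ft_force: [-1.4, -0.6, 0.5]
finger_gap: 85.4
```

```bash
python3 go.py 534 -59.3 290 4.64
```

```text
from [534.  -60.8 404.5] [-8.999e+01  4.000e-02  4.540e+00] t 29.3
inc [0.0002 0.1145 0.0015] [-0.0001 -0.0018 -0.0006]
```

arm_command([
  [0,0.008,0.001,0,0,0],
  [0,0.025,0.001,0,0,0],
  [0,0.045,0.001,0,0,0],
  [0,0.065,0.001,0,0,0],
  [0,0.085,0.001,0,0,0],
  [0,0.1,0.001,0,0,0],
  [0,0.11,0.001,0,0,0],
  [0,0.114,0.001,0,0,0],
  [0,0.114,0.001,0,0,0],
  [0,0.114,0.001,0,0,0],
])

```text
time: 30.55
tool_pos: [534.3, -59.2, 292.4]
tcp_rot: [-90.0, -0.1, 4.6]
ft_force: [-0.2, -0.7, 0.1]
finger_gap: 85.4
```

arm_command([
  [0,0,0,0,0,0],
  [0,0,0,0,0,0],
  [0,0,0,0,0,0],
  [0,0,0,0,0,0],
  [0,0,0,0,0,0],
  [0,0,0,0,0,0],
  [0,0,0,0,0,0],
  [0,0,0,0,0,0],
  [0,0,0,0,0,0],
  [0,0,0,0,0,0],
], jaw=1, force=40)

```text
time: 31.8
tool_pos: [533.9, -58.8, 291.8]
tcp_rot: [-90.0, 0.0, 4.6]
ft_force: [-3.9, 5.0, 3.3]
finger_gap: 35.7
```

```bash
python3 bar.py n; python3 -c "
from h import *
s=r.sense();print(s['time'],s['tool_pos'],s['ft_force'],s['finger_gap'])"
```

```text
now upper/lower slopes [-0.384 -0.405] mid -0.395 lean 0.752
31.85 [533.87731048 -58.73798195 291.85599077] [-4.28345021  4.38383675  4.18530408] 35.230760189451374
```

arm_command([
  [-0.0007,0.0007,0,0,0,0],
  [-0.0018,0.0018,0,0,0,0],
  [-0.003,0.003,0,0,0,0],
  [-0.0042,0.0042,0,0,0,0],
  [-0.0053,0.0053,0,0,0,0],
  [-0.006,0.006,0,0,0,0],
  [-0.0063,0.0064,0,0,0,0],
  [-0.0063,0.0064,0,0,0,0],
  [-0.0063,0.0064,0,0,0,0],
  [-0.0063,0.0064,0,0,0,0],
])

```text
time: 33.1
tool_pos: [528.5, -59.2, 286.7]
tcp_rot: [-90.0, -0.2, 4.6]
ft_force: [-2.9, 4.9, 7.6]
finger_gap: 35.3
```

```bash
python3 bar.py n; python3 -c "
from h import *
s=r.sense();print(s['time'],s['tool_pos'],s['ft_force'],s['finger_gap'])"
```

```text
now upper/lower slopes [-0.279 -0.275] mid -0.277 lean 0.798
33.15 [528.52214507 -59.17608749 286.7107263 ] [-1.63695969  5.49008448  6.92933036] 35.45255443142334
```

arm_command([
  [-0.0003,0.0003,0,0,0,0],
  [-0.0007,0.0007,0,0,0,0],
  [-0.0007,0.0007,0,0,0,0],
  [-0.0007,0.0007,0,0,0,0],
  [-0.0007,0.0007,0,0,0,0],
  [-0.0007,0.0007,0,0,0,0],
  [-0.0007,0.0007,0,0,0,0],
  [-0.0007,0.0007,0,0,0,0],
  [-0.0007,0.0007,0,0,0,0],
  [-0.0007,0.0007,0,0,0,0],
])

```text
time: 34.4
tool_pos: [527.8, -59.2, 286.0]
tcp_rot: [-90.0, -0.2, 4.6]
ft_force: [-1.8, 5.3, 7.6]
finger_gap: 35.6
```

arm_command([
  [0,0,0,0,0,0],
  [0,0,0,0,0,0],
  [0,0,0,0,0,0],
  [0,0,0,0,0,0],
  [0,0,0,0,0,0],
  [0,0,0,0,0,0],
  [0,0,0,0,0,0],
  [0,0,0,0,0,0],
  [0,0,0,0,0,0],
  [0,0,0,0,0,0],
], jaw=-1)

```text
time: 35.65
tool_pos: [527.0, -59.7, 284.5]
tcp_rot: [-90.0, -0.0, 4.6]
ft_force: [0.8, 0.9, 0.5]
finger_gap: 85.7
```

```bash
python3 bar.py n; python3 -c "
from h import *
s=r.sense();print(s['time'],s['tool_pos'],s['ft_force'],s['finger_gap'])"
```

```text
now upper/lower slopes [-0.576 -0.891] mid -0.733 lean 0.7
35.7 [526.98975422 -59.69444856 284.51804293] [-0.17379706  0.15771936  0.827814  ] 84.95200530718557
```

arm_command([
  [0,-0.006,0,0,0,0],
  [0,-0.02,0,0,0,0],
  [0,-0.045,0,0,0,0],
  [0,-0.07,0,0,0,0],
  [0,-0.095,0,0,0,0],
  [0,-0.12,0,0,0,0],
  [0,-0.14,-0.03,0,0,0],
  [0,-0.14,-0.08,0,0,0],
  [0,-0.14,-0.14,0,0,0],
  [0,-0.14,-0.18,0,0,0],
])

```text
time: 36.95
tool_pos: [541.2, -241.5, 425.8]
tcp_rot: [-90.1, -0.1, 4.5]
ft_force: [0.1, -0.4, 0.2]
finger_gap: 85.3
```

arm_command([
  [0,0,-0.02,0,0,0],
  [0,0,-0.05,0,0,0],
  [0,0,-0.09,0,0,0],
  [0,0,-0.13,0,0,0],
  [0,0,-0.17,0,0,0],
  [0,0,-0.2,0,0,0],
  [0,0,-0.22,0,0,0],
  [0,0,-0.22,0,0,0],
  [0,0,-0.22,0,0,0],
  [0,0,-0.22,0,0,0],
])

```text
time: 38.2
tool_pos: [559.4, -457.2, 425.2]
tcp_rot: [-90.0, -0.0, 4.7]
ft_force: [0.9, 0.1, 0.3]
finger_gap: 85.3
```

```bash
python3 lean.py q; python3 bar.py; python3 book.py -1 -1; python3 sim.py | sed -n 1,3p; python3 - <<'E'
from h import *
np.set_printoptions(precision=1,suppress=True)
im=np.load('top.npy').astype(int)
for y in list(range(225,232))+list(range(243,254)):print(y,im[y,294],im[y,296])
for t in('date_stamp','stapler','tape_dispenser'):
    q=r.spot_point('top',t)[:1];print(t,[(pl('top',a['position'],0)[:2],a['conf']) for a in q])
E
```

```text
38.2 [ 559.4 -457.2  425.2] [0.9 0.1 0.3] [0.1 0.  0. ] 85.26897259234144
scene head [(0.9, array([309.6, 238.4]))]
mask 0.98 281 321 231 251
0.7 [306.1 234.3] 0.785 [308.8 239.3] 0.87 [311.2 244.2] 
top head [(0.79, array([299.2, 240. ]))]
mask 0.55 291 302 208 250
0.7 [296.5 235.5] 0.785 [296.8 239.6] 0.87 [297.1 243.5] 
now upper/lower slopes [-0.275 -0.303] mid -0.289 lean 0.793
top {8: (np.float64(0.39), np.float64(0.95), np.float64(0.51)), 22: (np.float64(-0.68), np.float64(-0.34), np.float64(0.5))}
sides x ([np.float64(73.17041460124817), np.float64(-73.70488449408333)], np.float64(-0.26723494641758094))
scene {8: (np.float64(-1.44), np.float64(-1.69), np.float64(0.22)), 22: (np.float64(5.08), np.float64(4.9), np.float64(0.2))}
top srgb W,red,sig,l0,l1 [2.113 0.775 0.049 0.    1.811 0.094 0.006] rms 0.029631268727933667
   top_e.npy edge app at z8 -2.497978512442945 lag +70 vs -70 0.007019291909289446 blue [0.011 0.08  0.351] rms 0.07112276295445226
   top.npy edge app at z8 2.8958338916222504 lag +70 vs -70 0.3393897224942314 blue [0.017 0.059 0.251] rms 0.06350266844370976
225 [173 190 191] [240 248 248]
226 [187 205 205] [240 248 247]
227 [178 194 196] [239 247 247]
228 [216 230 225] [243 251 250]
229 [232 244 236] [253 255 255]
230 [15 24 41] [114 127 128]
231 [58 60 64] [55 57 63]
243 [79 81 87] [80 83 90]
244 [78 81 86] [78 79 86]
245 [79 81 87] [80 83 89]
246 [82 84 89] [ 77 153  99]
247 [84 85 91] [ 80 150 102]
248 [86 89 94] [90 84 98]
249 [41 43 45] [31 29 33]
250 [5 5 7] [3 4 4]
251 [25 42 77] [25 41 75]
252 [29 52 98] [30 52 97]
253 [31 52 94] [26 47 90]
date_stamp [(array([480.7, 312.2]), 0.69)]
stapler [(array([ 709.1, -279.4]), 0.62)]
tape_dispenser [(array([576.8, -53.8]), 0.71)]
```

View pics/topq.png

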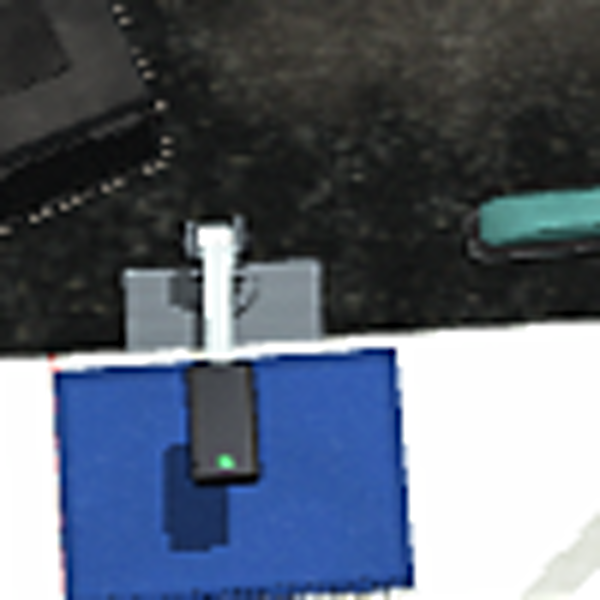

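View pics/sceneq.png

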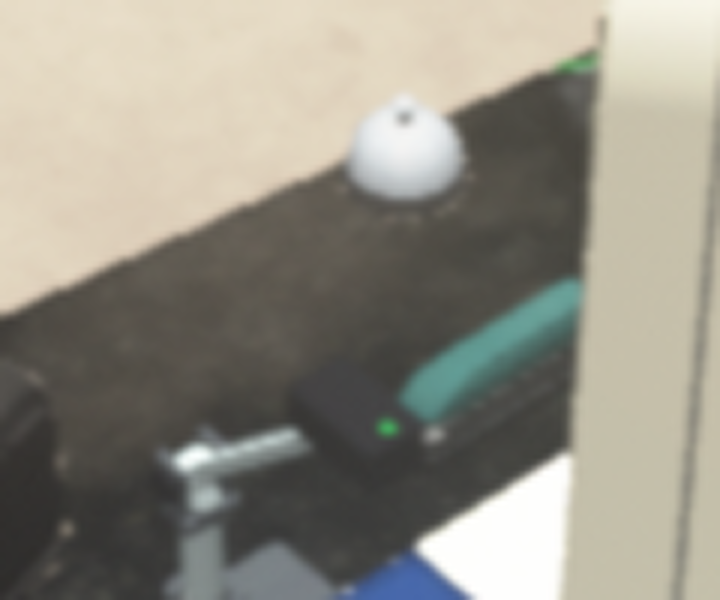

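```bash
python3 redi.py | grep ratio; python3 - <<'E'
from h import *
im=np.load('top.npy');sc=np.load('scene.npy')
a=cv2.resize(im[228:288,250:310,::-1],None,fx=8,fy=8,interpolation=cv2.INTER_NEAREST)
b=cv2.resize(sc[270:345,240:320,::-1],None,fx=6.4,fy=6.4,interpolation=cv2.INTER_NEAREST)
cv2.imwrite('pics/fin.png',np.hstack([a[:480,:390],b[:480,:400]]) )
E
```

```text
scene ratio total 0.666273 thirds [np.float32(0.64349097), np.float32(0.6504488), np.float32(0.70626175)] centroid shift 0.5814664910835767
top ratio total 0.118621156 thirds [np.float32(0.12785763), np.float32(0.1781348), np.float32(0.068466105)] centroid shift 1.6061630488840188
```

View pics/fin.png

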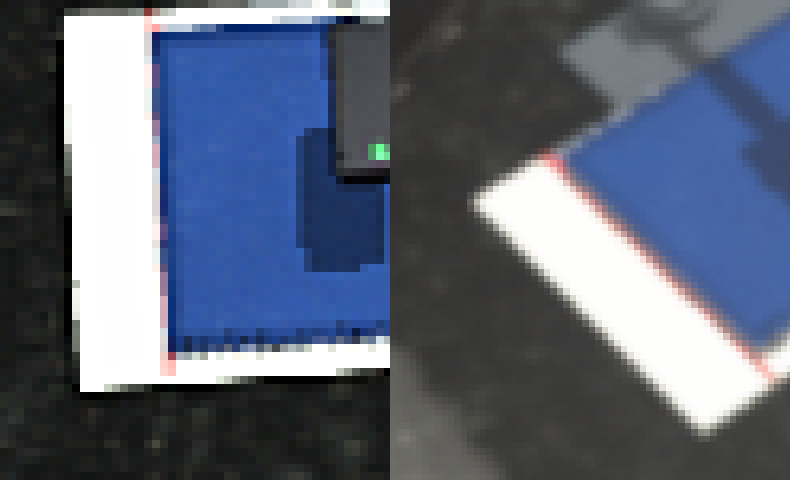

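```bash
python3 - <<'E'
from h import *
a=cv2.imread('pics/top0.png')[:,:,::-1].astype(int);b=np.load('top.npy').astype(int)
for n,(x0,y0,x1,y1) in dict(stamp=(182,255,206,275),stapler=(336,196,382,216)).items(): print(n,abs(a[y0:y1,x0:x1]-b[y0:y1,x0:x1]).mean())
print(r.sense()['time']);print(r.hand_in())
E
```

```text
stamp 19.9875
stapler 13.751449275362319
38.65
the job is handed in; nothing more can be done
None
```

I slid the book to the red line with the open fingers pushing its short trailing edge, then swung the camera arm to about 45° and let go. The job was handed in at 38.7 s.

**Book:**
- My best measurement, taken right after the last push, put the leading edge within about 0.5 mm of the line's middle. It was parallel to the line within about 0.6 mm over the edge's length.
- Later pictures were less consistent, because the lighting changed once the arm moved away. Raw edge readings ran from about −1.6 mm in the scene camera to −0.5 mm in the top camera. The edge fit that had read best gave about +1.8 mm.
- The amount of red showing barely changed, so I judged that the book had not moved. It sits within about 1 mm of midway across the board.

**Camera arm:**
- After my first release it sat slightly short, at about 0.755 rad, so I regrasped the head and nudged it on.
- The final lean is about 0.79 rad (45.4°), from both the bar's slope in the scene camera and the head's position in the top camera. It was still there 2.5 s after release, with the gripper clear.

**Other objects:** The stamp, stapler and tape dispenser were never approached, but my last checks on them were weak:
- **Stapler:** the network's position was 17 mm off its first reading. Its tip stayed at the same pixel between two later top pictures.
- **Tape dispenser:** the network mistook something else for it, so I have no final position.
- **Before/after pictures:** the stamp and stapler patches were not identical, probably because of the lighting change. I did not look into it further.

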